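# Stir stones in a sieve basket and lift it level

### The job

Shake the grit from the mineral stones: take the stirring rod out of its wooden block, stir the stones in the wire basket with its tip, two or more full turns round the stem, counter-clockwise seen from above and midway between stem and wall so that every stone shifts, then stand the rod back in its block and let it go. Then lift the basket by its blue knob about a hand's width straight up over its pan, and finish while still holding it there, still and level, with all four stones in it; leave the other things on the table alone.

Things in the scene. Friction and masses are not known exactly. Their poses are not given: they have to be found in the camera images.
- pan: round white catch pan, fixed to the table; 194 across the rim, 20 high, wall 3, floor 4 thick, 162 across inside at the floor. Origin: centre of its underside, on the table. z up. (lengths in mm)
- basket: round steel wire sieve basket standing loose in the pan; 158 across, wall 40 high, about 3 thick, floor 4 thick, mass about 0.4 kg. A stem 10 in diameter rises from the middle of its floor and ends in a blue knob with a thin black band, 24 in diameter, from 78 to 113 above the underside. The stones lie in the ring between stem and wall (inner radius 76). Origin: centre of its underside; z along the stem. (lengths in mm)
- basket_grip (a point): point on the basket's axis in the middle of the blue knob, 95 above the basket's underside: hold it here across any diameter. (lengths in mm)
- block: light wooden block fixed to the table, 75x75x60 high, with one square hole 17 wide and 45 deep in the middle of its top, its mouth chamfered 3. Origin: centre of its underside; sides along its x and y. (lengths in mm)
- block_hole0 (a point): centre of the hole's mouth, on the block's top, 60 above the table; the hole's floor lies 45 lower. (lengths in mm)
- rod: straight stirring rod 190 long standing loose in the block's hole (it may lean a few degrees): white shaft 12 in diameter, orange round grip with a thin black band, 18 in diameter, from 138 to 190 above the tip; mass 0.04 kg. Origin: the flat lower tip; z along the rod, up. (lengths in mm)
- rod_tip (a point): the rod's flat lower tip. (lengths in mm)
- rod_grip (a point): point on the rod's axis inside the orange grip, 166 above the tip: hold it here across any diameter. (lengths in mm)
- azurite_stone: rough mineral stone, bright blue azurite, 26x32x18, lying in the basket, one stone on each side of the stem, about 42 from it. Origin: centre of its underside. (lengths in mm)
- jasper_stone: rough mineral stone, brown jasper, 26x30x18, lying in the basket, one stone on each side of the stem, about 42 from it. Origin: centre of its underside. (lengths in mm)
- sodalite_stone: rough mineral stone, dark blue sodalite, 25x30x25, lying in the basket, one stone on each side of the stem, about 42 from it. Origin: centre of its underside. (lengths in mm)
- galena_stone: rough mineral stone, grey galena, 30x36x21, lying in the basket, one stone on each side of the stem, about 42 from it. Origin: centre of its underside. (lengths in mm)
- magnifier: bystander: hand lens with black handle and gold-coloured rim, 62x148x9, loose on the table. Origin: centre of its underside. (lengths in mm)
- torch_violet: bystander: black torch with violet ring, lying, 32x104x32, loose on the table. Origin: centre of its underside. (lengths in mm)
- limonite: bystander: yellow-brown rock, 40x56x26, loose on the table. Origin: centre of its underside. (lengths in mm)
- blue_crystal: bystander: blue crystal cluster on grey rock, 57x60x41, loose on the table. Origin: centre of its underside. (lengths in mm)
There are look-alikes about, which are no part of the job. What is shaped like the basket but yellow is not meant.

How it is judged:
On the way, in this order (a step that is already met when the one before it is completed fails the run):
1. The held rod's tip is low in the basket on the far side (+x) of the stem (x of rod_tip in the frame of pan above 0.025 m and y of rod_tip in the frame of pan between -0.022 and 0.022 m and z of rod_tip in the frame of pan below 0.04 m and horizontal distance between rod_tip and basket below 0.078 m and contact force between rod and the fingers above 0.3 N), for 0.05 s.
2. then, going counter-clockwise, on the left side (+y) (y of rod_tip in the frame of pan above 0.025 m and x of rod_tip in the frame of pan between -0.022 and 0.022 m and z of rod_tip in the frame of pan below 0.04 m and horizontal distance between rod_tip and basket below 0.078 m and contact force between rod and the fingers above 0.3 N), for 0.05 s.
3. then on the near side (-x) (x of rod_tip in the frame of pan below -0.025 m and y of rod_tip in the frame of pan between -0.022 and 0.022 m and z of rod_tip in the frame of pan below 0.04 m and horizontal distance between rod_tip and basket below 0.078 m and contact force between rod and the fingers above 0.3 N), for 0.05 s.
4. then on the right side (-y), and by then every stone has shifted at least 8 mm (y of rod_tip in the frame of pan below -0.025 m and x of rod_tip in the frame of pan between -0.022 and 0.022 m and z of rod_tip in the frame of pan below 0.04 m and horizontal distance between rod_tip and basket below 0.078 m and contact force between rod and the fingers above 0.3 N and distance of each of azurite_stone, jasper_stone, sodalite_stone, galena_stone from where it was at the start of the episode above 0.008 m), for 0.05 s.
5. The rod is back in the block's hole and let go, the basket still standing in its pan (horizontal distance between rod_tip and block_hole0 below 0.012 m and height (world z) of rod_tip below 0.03 m and contact force between rod and the arm below 0.05 N and height (world z) of basket below 0.02 m), for 0.1 s.
6. The basket is lifted, level, over its pan (height (world z) of basket between 0.08 and 0.25 m and horizontal distance between basket and pan below 0.06 m and angle between basket's own z axis and vertical below 0.14 rad and linear speed of basket below 0.03 m/s and angular speed of basket below 0.2 rad/s and contact force between basket and the fingers above 1 N and contact force between basket and pan below 0.05 N), for 0.2 s.
At the end, for the whole second after the job is handed in: The fingers alone hold the basket still and level (under 8 degrees), its underside 80 to 250 mm above the table and within 60 mm of the pan's middle, clear of the pan, all four stones in it; the rod is let go, its tip in the block's hole (within 12 mm of the axis, under 30 mm high) (all of step 6 and horizontal distance between each of azurite_stone, jasper_stone, sodalite_stone, galena_stone and basket below 0.078 m and z of azurite_stone in the frame of basket between -0.005 and 0.045 m and z of jasper_stone in the frame of basket between -0.005 and 0.045 m and z of sodalite_stone in the frame of basket between -0.005 and 0.045 m and z of galena_stone in the frame of basket between -0.005 and 0.045 m and horizontal distance between rod_tip and block_hole0 below 0.012 m and height (world z) of rod_tip below 0.03 m and contact force between rod and the arm below 0.05 N); the arm keeps its last pose, push and grip.
It fails at once if A stone leaves the basket (horizontal distance between any of azurite_stone, jasper_stone, sodalite_stone, galena_stone and basket above 0.095 m).
It fails at once if The basket tips by more than 25 degrees (angle between basket's own z axis and vertical above 0.44 rad).
It fails at once if A bystander (hand lens, torch, limonite, blue crystal) is pushed more than 20 mm (distance of any of magnifier, torch_violet, limonite, blue_crystal from where it was at the start of the episode above 0.02 m).
It also fails if it takes over 72 s, if anything falls off the work surface, if the arm or the gripper's body presses on something with over 40 N, if the wrist force passes 120 N, or if a joint passes its speed limit or range.

### The arm

A 6-joint arm with a two-finger parallel gripper is mounted at the origin on a cart in front of the work surface, level with it; the furniture and walls round the work are solid. World frame = base frame: x ahead of the robot, y to its left, z up, the work surface at z = 0. Lengths are in m, angles in rad, forces in N, time in s.
With the tool pointing down it reaches from about 0.425 to 0.95 m from the base axis. Payload 3.5 kg.
Tool frame: the origin (TCP) lies at the very end of the fingers, on their centre line; the grasp point (between the pads) lies 19 mm behind it; z points along the fingers, y is the direction in which the jaws open and shut (so a half turn about z gives the same grasp; the last joint's range is limited). The gripper opens to 85 mm and grips with 20 to 120 N. Pads are 22 mm wide; open, the fingers measure 114 mm over their backs; the gripper's body (76 mm by 85 mm) begins 54 mm behind the grasp point. The pads swing forward as they close: fully open they stand 13 mm farther back than shut.
Start: joints at [1.139, 0.286, 1.577, -0, 1.279, -0.15], TCP at [0.188, 0.648, 0.231] pointing down, gripper open.
Joint ranges: [-2.77, 2.77], [-0.9, 2.22], [0.21, 2.48], [-1.53, 4.67], [0.24, 2.81], [-2.84, 2.84]. Speed limits (rad/s): [2.79, 2.79, 3.14, 3.14, 3.14, 3.14].

### API

Orientations are given as a unit quaternion [x, y, z, w].
In Python, from plant import get_state, read_camera, get_calibration, ticket, search_frame, cut_out, pinpoint gives the robot as it stands.
- The arm moves only by the tool move_arm, never from a script. Its argument "plan" is a list that holds one entry, the list of rows, each a list of 7 numbers: the turn, a rotation vector about the tool's x, y, z in degrees, then the shift along the tool's x, y, z in m, then the finger opening in m, from 0 to 0.0854. In form: [[[ax, ay, az, x, y, z, hand], ...]]. A call has exactly 5 rows; each row is the pose to reach, as a shift and turn from the pose measured when the call began, along the tool's axes at that moment; what a row does not reach only later rows make up. A row lasts 1/8 s, in which the tool goes at most 62.5 mm and 10.7 degrees, less where a joint would pass 70% of its speed; a pose out of reach is approached as far as the arm can. A call with a gripper value outside its range is refused whole. The fingers move at their own pace and stop on an object; "force" is the grip in N (left out, the last holds). Time passes only in rows, so rows that repeat a pose let the fingers close, or fill a call up. It gives the time, the measured TCP pose, the force and the opening at its end, in the units of the state.
- get_state(): the state, without advancing time (a new reading comes with each control period).
- read_camera(name): name is "side" or "top" or "wrist"; returns the picture (384x512x3 uint8, red, green, blue); there is no depth.
- get_calibration(name): a dict with "mtx" (3x3 intrinsics, pixels), "extrinsics" (4x4, takes a point from camera to world coordinates); the wrist camera has in their place "hand_eye" (4x4, takes a point from camera to tool coordinates, whose origin is the TCP and whose axes are the flange's). Camera axes: x right, y up, looking along -z (the intrinsics and any distortion apply to the point x, -y, -z); pixel columns grow to the right and rows downward; lengths in m; the calibration is good to about 2 mm. A picture is of the moment at which its call begins: read the wrist's pose just before it. get_calibration takes no time and is no camera call.
- ticket.sign_off(): hands the job in, once; it reports no verdict.
Trained networks look in the newest picture that a camera, given by its name, has taken for a name from the list of things; names that differ only in an ending like _2 or _b are one class to them, and where a whole thing is asked for, a point or a joint stands for the part that bears it (a point fixed in the world has none). Each returns a list of dicts, best first, with "p" (0 to 1); they miss things now and then, are a little off and sometimes report something else, mostly with a low value. They report only what shows in the picture. A call takes as long as a camera call. They do not tell look-alikes from the thing itself.
- search_frame(camera, query): "centre" ([column, row] in pixels, amid what is visible of it).
- cut_out(camera, query): "pixels" (384x512 bool, what is visible of it) and "centre" ([column, row] in pixels, amid what is visible of it).
- pinpoint(camera, query): "centre" ([column, row] in pixels: a listed point, or the origin of a listed thing).
The state is a dict: "time": time; "qpos": joint angles; "dq": joint speeds; "joint_efforts": joint torques, N m; "eef_pos": TCP position; "tcp_rot": TCP orientation; "contact_force": force on the tool from outside, world axes, zero at the start; "wrist_torque": the same for the moment, N m; "opening": opening from 0.0 (shut) to 1.0 (fully open).
Only numpy, scipy, OpenCV 4.12 (cv2) and the standard library are available. Lean on these libraries where they do the work, as an engineer would, in place of code of your own. Each camera call takes 0.05 s, during which the arm holds its last target.

## Working session

There is one attempt and no reset: what is moved stays moved. The work goes in short steps, Python scripts to look and compute and a tool call to move; the robot and the scene stay as the last step left them, time stands still between calls to the robot, and variables do not carry over. Pictures are saved under pics/ and viewed, and the job is handed in when it is done.

Besides the shell and the picture viewer there is one more tool, called after "Request:" by a JSON object that holds its "method" and its "body". move_arm: Moves the arm, as the interface text tells. Its arguments: {"type":"object","properties":{"plan":{"type":"array","items":{"type":"array","items":{"type":"array","items":{"type":"number"}}}},"force":{"type":"number"}},"required":["plan"]}

```bash
ls; mkdir -p pics; python3 - <<'E'
from plant import *
import cv2
s=get_state();print(s)
for n in ["side","top","wrist"]:
    cv2.imwrite(f"pics/{n}0.png",read_camera(n)[:,:,::-1]); c=get_calibration(n);print(n,c)
E
```

```text
pics
{'time': 0.0, 'qpos': array([ 1.13897709e+00,  2.87200644e-01,  1.57818423e+00,  5.38614869e-07,
        1.27861093e+00, -1.50020750e-01]), 'dq': array([-0.00063313, -0.00032976, -0.00113787,  0.00063833, -0.00042801,
        0.00079726]), 'joint_efforts': array([-2.96449443e-04, -4.05979085e+01, -2.92627054e+01, -1.43333982e-04,
        5.68538773e-03, -5.72902962e-06]), 'eef_pos': array([0.1874107 , 0.64777121, 0.22991995]), 'tcp_rot': array([ 1.40433477e-01,  9.90089387e-01, -1.15101435e-03, -3.44900046e-04]), 'contact_force': array([ 0.20656825, -0.24889582, -0.42098907]), 'wrist_torque': array([-0.04330861,  0.02334873,  0.00627832]), 'opening': 0.9998542735253597}
side {'mtx': array([[455.0875529 ,   0.        , 255.16770354],
       [  0.        , 455.0875529 , 196.07650337],
       [  0.        ,   0.        ,   1.        ]]), 'extrinsics': array([[-0.99671609,  0.04586958, -0.06673088,  0.4371071 ],
       [-0.07836933, -0.33904036,  0.93750194,  1.29631925],
       [ 0.02037836,  0.93965292,  0.34152175,  0.64190614],
       [ 0.        ,  0.        ,  0.        ,  1. 
[... 261 characters left out ...]
[-0.99950235,  0.02575546, -0.01821283, -0.09700867],
       [-0.01419422,  0.14840157,  0.98882531,  1.2954104 ],
       [ 0.        ,  0.        ,  0.        ,  1.        ]])}
wrist {'mtx': array([[270.18214402,   0.        , 252.4369737 ],
       [  0.        , 270.18214402, 192.1481594 ],
       [  0.        ,   0.        ,   1.        ]]), 'hand_eye': array([[-7.08340871e-04,  9.45280433e-01,  3.26258183e-01,
         8.43810250e-02],
       [ 9.99999657e-01,  8.09663454e-04, -1.74764633e-04,
        -1.69612113e-04],
       [-4.29360915e-04,  3.26257947e-01, -9.45280682e-01,
        -1.42275784e-01],
       [ 0.00000000e+00,  0.00000000e+00,  0.00000000e+00,
         1.00000000e+00]])}
```

View pics/side0.png

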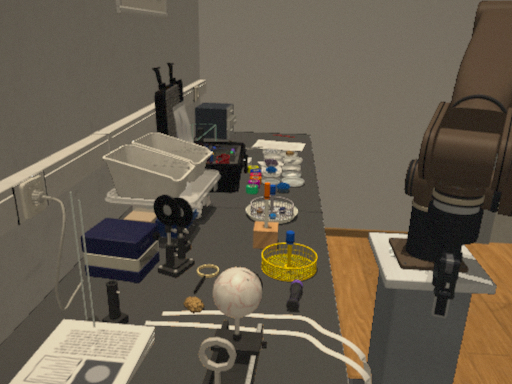

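View pics/top0.png

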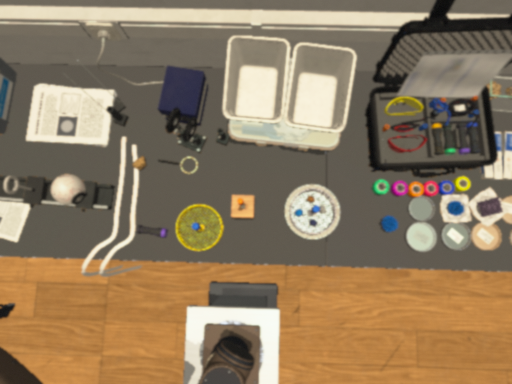

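View pics/wrist0.png

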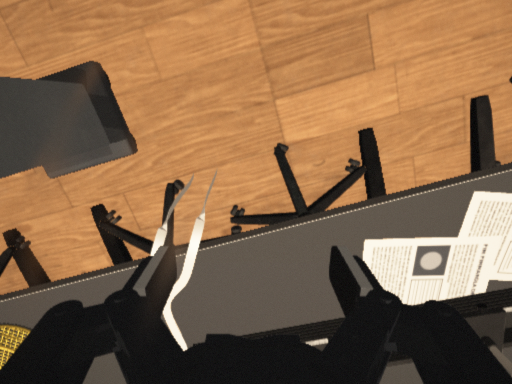

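The top view shows the block with the rod at (242,206), the white pan with the steel basket at (312,211), the yellow look-alike at (199,228), the torch at (150,232), the lens at (185,163) and the limonite at (139,162). Next I'll measure positions.

```bash
cat > h.py <<'E'
from plant import *
import numpy as np, cv2
from scipy.spatial.transform import Rotation as R
def ray(cam,px,st=None):
    c=get_calibration(cam)
    if cam=="wrist":
        T=np.eye(4);T[:3,:3]=R.from_quat(st["tcp_rot"]).as_matrix();T[:3,3]=st["eef_pos"]
        E=T@c["hand_eye"]
    else: E=c["extrinsics"]
    m=c["mtx"]; d=np.array([(px[0]-m[0,2])/m[0,0],-(px[1]-m[1,2])/m[1,1],-1.])
    return E[:3,3],E[:3,:3]@d
def at_z(cam,px,z,st=None):
    o,d=ray(cam,px,st); return o+d*(z-o[2])/d[2]
def tri(rays):
    A=np.zeros((3,3));b=np.zeros(3)
    for o,d in rays:
        d=d/np.linalg.norm(d);P=np.eye(3)-np.outer(d,d);A+=P;b+=P@o
    p=np.linalg.solve(A,b)
    return p,[np.linalg.norm((np.eye(3)-np.outer(d,d)/(d@d))@(p-o)) for o,d in rays]
def proj(cam,p,st=None):
    c=get_calibration(cam)
    if cam=="wrist":
        T=np.eye(4);T[:3,:3]=R.from_quat(st["tcp_rot"]).as_matrix();T[:3,3]=st["eef_pos"]
        E=T@c["hand_eye"]
    else: E=c["extrinsics"]
    q=np.linalg.inv(E)@np.r_[p,1]; m=c["mtx"]
    return np.array([m[0,2]+m[0,0]*q[0]/-q[2], m[1,2]-m[1,1]*q[1]/-q[2]])
def snap(n,f,crop=None,k=1):
    s=get_state();im=read_camera(n)[:,:,::-1].copy()
    v=im
    if crop: v=im[crop[1]:crop[3],crop[0]:crop[2]]
    if k!=1: v=cv2.resize(v,None,fx=k,fy=k,interpolation=cv2.INTER_CUBIC)
    cv2.imwrite("pics/"+f,v); return s,im
E
python3 - <<'E'
from h import *
np.set_printoptions(precision=4,suppress=True)
for cam,crop in(("top",(160,140,420,270)),("side",(160,120,340,260))):
    snap(cam,cam+"1.png",crop,3)
    for q,z in [("pan",0),("block_hole0",.06),("rod_tip",.015),("rod_grip",.18),("basket_grip",.1),("basket",.004),("azurite_stone",.008),("jasper_stone",.008),("sodalite_stone",.008),("galena_stone",.008),("magnifier",0),("torch_violet",0),("limonite",0),("blue_crystal",0)]:
        for r in pinpoint(cam,q)[:3]:
            print(cam,q,round(r["p"],2),np.array(r["centre"]),at_z(cam,r["centre"],z))
print(get_state()["time"])
E
```

```text
top pan 0.55 [311.7 213.5] [ 0.482  -0.2677  0.    ]
top block_hole0 0.97 [241.4 204.1] [ 0.5023 -0.0192  0.06  ]
top rod_tip 0.23 [308.4 200.4] [ 0.5269 -0.2537  0.015 ]
top rod_grip 0.42 [240.7 200.5] [ 0.4999 -0.0242  0.18  ]
top basket_grip 0.73 [314.6 209.6] [ 0.486 -0.264  0.1  ]
top basket_grip 0.69 [194.1 227. ] [0.4179 0.1313 0.1   ]
top basket 0.9 [201. 228.] [0.4195 0.1249 0.004 ]
top basket 0.78 [309.2 207.2] [ 0.5039 -0.2581  0.004 ]
top basket 0.58 [240.1 204.9] [ 0.5056 -0.0112  0.004 ]
top azurite_stone 0.59 [299.8 211.7] [ 0.4866 -0.2244  0.008 ]
top jasper_stone 0.58 [310.7 198.5] [ 0.5349 -0.2627  0.008 ]
top sodalite_stone 0.61 [317.  220.4] [ 0.4573 -0.2855  0.008 ]
top galena_stone 0.47 [321.2 209. ] [ 0.4982 -0.3002  0.008 ]
top magnifier 0.53 [178.  165.2] [0.6461 0.2217 0.    ]
top torch_violet 0.81 [153.3 231.3] [0.4032 0.2954 0.    ]
top torch_violet 0.59 [298. 210.] [ 0.4933 -0.2187  0.    ]
top limonite 0.54 [140.4 165.1] [0.643 0.36  0.   ]
top blue_crystal 0.75 [387.6 222.3] [ 0.458  -0.5364  0.    ]
side pan 0.66 [269.4 215.7] [ 0.4936 -0.261   0.    ]
[... 204 characters left out ...]
274.4 191.6] [ 0.4781 -0.2475  0.1   ]
side basket 0.86 [289.1 269.3] [0.4177 0.1421 0.004 ]
side basket 0.74 [271.9 216.3] [ 0.4839 -0.2467  0.004 ]
side azurite_stone 0.35 [273.1 215.9] [ 0.4794 -0.2414  0.008 ]
side jasper_stone 0.43 [260.2 215.9] [ 0.5262 -0.2354  0.008 ]
side sodalite_stone 0.56 [282.2 212.9] [ 0.447  -0.2749  0.008 ]
side magnifier 0.48 [203.8 281.5] [0.6477 0.2289 0.    ]
side torch_violet 0.76 [292.6 299. ] [0.4073 0.2885 0.    ]
side limonite 0.82 [195.  305.5] [0.6482 0.3443 0.    ]
side limonite 0.53 [273.1 189.9] [ 0.4921 -0.5536  0.    ]
side limonite 0.52 [270.6 190.3] [ 0.5025 -0.5469  0.    ]
side blue_crystal 0.67 [282.8 190.4] [ 0.4504 -0.5528  0.    ]
1.65
```

View pics/top1.png

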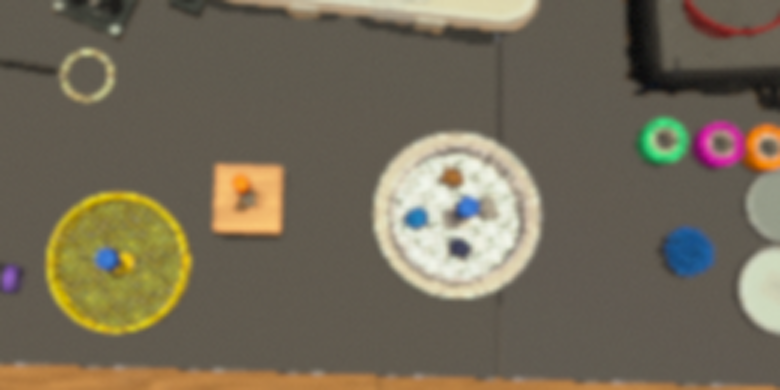

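View pics/side1.png

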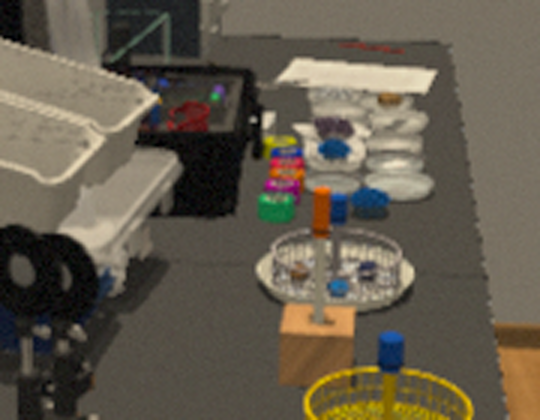

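```bash
cat >> h.py <<'E'
def Rz(az):  # tool down, tool-x azimuth in deg
    x=np.array([np.cos(np.radians(az)),np.sin(np.radians(az)),0]);z=np.array([0,0,-1.]);return np.c_[x,np.cross(z,x),z]
def rows(wps,az,hand,Rt=None):
    s=get_state();Rc=R.from_quat(s["tcp_rot"]).as_matrix()
    azs=az if np.ndim(az) else [az]*len(wps)
    out=[]
    for w,a in zip(wps,azs):
        Rtt=Rz(a) if Rt is None else Rt
        d=Rc.T@(np.array(w)-s["eef_pos"]); rv=R.from_matrix(Rc.T@Rtt).as_rotvec(degrees=True)
        out.append([round(float(v),1) for v in rv]+[round(float(v),4) for v in d]+[hand])
    print("t",round(s["time"],2),"pos",s["eef_pos"].round(4),"az",np.degrees(np.arctan2(Rc[1,0],Rc[0,0])).round(2),"tiltz",Rc[:,2].round(4),"F",s["contact_force"].round(2),"open",round(s["opening"],3))
    for o in out: print(o)
E
python3 - <<'E'
from h import *
rows([(.225,.60,.25),(.265,.55,.27),(.30,.50,.29),(.335,.45,.30),(.37,.40,.30)],[166,168,170,172,174],.0854)
E
```

```text
t 1.65 pos [0.1877 0.6484 0.2313] az 163.85 tiltz [-0.  0. -1.] F [-0.59  0.04 -0.02] open 0.998
[0.0, -0.0, -2.1, -0.0493, -0.0361, -0.0187, 0.0854]
[0.0, -0.0, -4.1, -0.1016, -0.073, -0.0387, 0.0854]
[0.0, -0.0, -6.1, -0.1492, -0.1113, -0.0587, 0.0854]
[0.0, -0.0, -8.1, -0.1967, -0.1496, -0.0687, 0.0854]
[0.0, -0.0, -10.1, -0.2442, -0.1879, -0.0687, 0.0854]
```

Request:
{"method": "move_arm", "body": {"plan": [[[0, 0, -2, -0.049, -0.036, -0.019, 0.0854], [0, 0, -4, -0.1, -0.073, -0.039, 0.0854], [0, 0, -6, -0.149, -0.111, -0.059, 0.0854], [0, 0, -8, -0.197, -0.15, -0.069, 0.0854], [0, 0, -10, -0.244, -0.188, -0.069, 0.0854]]]}}

```text
time: 2.28
eef_pos: [0.368, 0.4031, 0.302]
tcp_rot: [0.053, 0.999, 0.001, 0.001]
contact_force: [0.8, -0.1, -0.6]
opening: 1.004
```

```bash
python3 - <<'E'
from h import *
rows([(.39,.34,.30),(.41,.285,.30),(.425,.23,.30),(.435,.17,.30),(.44,.11,.30)],[175,176,178,180,180],.0854)
E
```

```text
t 2.27 pos [0.368  0.4031 0.302 ] az 173.95 tiltz [ 0.0029  0.002  -1.    ] F [ 0.84 -0.06 -0.6 ] open 1.004
[0.1, 0.2, -1.1, -0.0286, -0.0604, 0.0019, 0.0854]
[0.1, 0.2, -2.1, -0.0542, -0.113, 0.0019, 0.0854]
[0.1, 0.2, -4.1, -0.075, -0.1661, 0.0018, 0.0854]
[0.1, 0.2, -6.1, -0.0912, -0.2247, 0.0017, 0.0854]
[0.1, 0.2, -6.1, -0.1025, -0.2838, 0.0016, 0.0854]
```

Request:
{"method": "move_arm", "body": {"plan": [[[0, 0, -1, -0.028, -0.055, 0.002, 0.0854], [0, 0, -2, -0.054, -0.111, 0.002, 0.0854], [0, 0, -4, -0.075, -0.166, 0.002, 0.0854], [0, 0, -6, -0.091, -0.224, 0.002, 0.0854], [0, 0, -6, -0.102, -0.283, 0.002, 0.0854]]]}}

```text
time: 2.9
eef_pos: [0.4397, 0.109, 0.2999]
tcp_rot: [0.0, 1.0, 0.001, 0.002]
contact_force: [0.9, 0.2, -0.6]
opening: 0.998
```

```bash
python3 - <<'E'
from h import *
rows([(.445,.06,.31),(.45,.0,.32),(.45,-.05,.32),(.45,-.1,.32),(.45,-.1,.32)],180,.0854)
E
```

```text
t 2.9 pos [0.4397 0.109  0.2999] az 179.96 tiltz [ 0.0039  0.0019 -1.    ] F [ 0.88  0.16 -0.55] open 0.998
[0.1, 0.2, -0.0, -0.0054, -0.0489, -0.0102, 0.0854]
[0.1, 0.2, -0.0, -0.0105, -0.1089, -0.0203, 0.0854]
[0.1, 0.2, -0.0, -0.0105, -0.1589, -0.0204, 0.0854]
[0.1, 0.2, -0.0, -0.0105, -0.2089, -0.0204, 0.0854]
[0.1, 0.2, -0.0, -0.0105, -0.2089, -0.0204, 0.0854]
```

Request:
{"method": "move_arm", "body": {"plan": [[[0, 0, 0, -0.005, -0.049, -0.01, 0.0854], [0, 0, 0, -0.01, -0.109, -0.02, 0.0854], [0, 0, 0, -0.01, -0.159, -0.02, 0.0854], [0, 0, 0, -0.01, -0.209, -0.02, 0.0854], [0, 0, 0, -0.01, -0.209, -0.02, 0.0854]]]}}

```text
time: 3.52
eef_pos: [0.4492, -0.1028, 0.3196]
tcp_rot: [0.003, 1.0, 0.001, 0.002]
contact_force: [-0.7, 0.6, -0.9]
opening: 0.999
```

```bash
python3 - <<'E'
from h import *
np.set_printoptions(precision=4,suppress=True)
s,im=snap("wrist","w2.png",None,1.5)
print(s["time"],s["eef_pos"],s["dq"])
for q,z in [("pan",0),("block_hole0",.06),("rod_tip",.015),("rod_grip",.18),("basket_grip",.099),("basket",.004),("azurite_stone",.008),("jasper_stone",.008),("sodalite_stone",.008),("galena_stone",.008),("blue_crystal",0)]:
    for r in pinpoint("wrist",q)[:2]:
        print(q,round(r["p"],2),np.array(r["centre"]),at_z("wrist",r["centre"],z,s))
E
```

```text
3.525 [ 0.4492 -0.1028  0.3196] [ 0.065  -0.0133  0.0117  0.0263  0.0134  0.0256]
pan 0.71 [160.7 174.3] [ 0.491  -0.2647  0.    ]
pan 0.45 [487.8 251.9] [0.6534 0.3589 0.    ]
block_hole0 0.68 [  1.7 153.2] [ 0.4401 -0.4775  0.06  ]
block_hole0 0.58 [306.2 185.9] [ 0.4949 -0.0187  0.06  ]
rod_tip 0.98 [297.5 178.1] [ 0.4953 -0.0251  0.015 ]
rod_grip 0.59 [324.5 218.6] [ 0.4953 -0.0205  0.18  ]
basket_grip 0.76 [423.  137.7] [0.416  0.1245 0.099 ]
basket_grip 0.6 [135.4 191.5] [ 0.4888 -0.2688  0.099 ]
basket 0.78 [160. 173.] [ 0.4875 -0.2643  0.004 ]
basket 0.78 [386.7 134.3] [0.4235 0.1222 0.004 ]
azurite_stone 0.74 [485.7 249.6] [0.6433 0.3454 0.008 ]
azurite_stone 0.5 [183.4 173.5] [ 0.4876 -0.2224  0.008 ]
jasper_stone 0.54 [164.5 197. ] [ 0.5308 -0.2601  0.008 ]
sodalite_stone 0.61 [155.  151.2] [ 0.4484 -0.2667  0.008 ]
sodalite_stone 0.3 [297.7 178.4] [ 0.4979 -0.0235  0.008 ]
galena_stone 0.48 [136.  180.6] [ 0.4999 -0.3065  0.008 ]
blue_crystal 0.42 [186.9 171.9] [ 0.4869 -0.2181  0.    ]
```

View pics/w2.png

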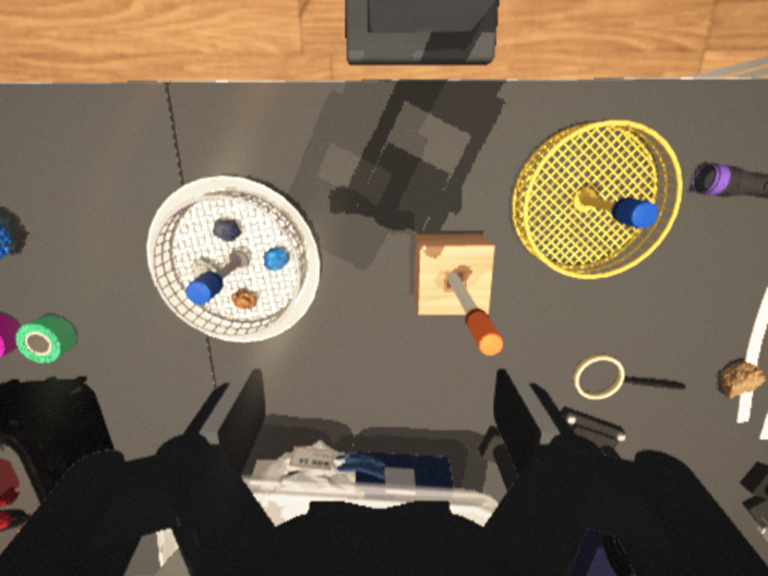

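The wrist view shows the rod (orange top ~(325,222) in raw pixels), block (305,185) and the steel basket (160,173) with stones on all four sides. I'll move above the rod next.

```bash
python3 - <<'E'
from h import *
rows([(.465,-.07,.31),(.48,-.04,.29),(.495,-.02,.27),(.495,-.02,.25),(.495,-.02,.25)],180,.0854)
E
```

```text
t 4.12 pos [ 0.4495 -0.0997  0.3196] az -179.99 tiltz [ 0.0041  0.0019 -1.    ] F [-1.09  0.29 -0.28] open 1.004
[0.1, 0.2, 0.0, -0.0154, 0.0296, 0.0097, 0.0854]
[0.1, 0.2, 0.0, -0.0304, 0.0596, 0.0298, 0.0854]
[0.1, 0.2, 0.0, -0.0453, 0.0796, 0.0499, 0.0854]
[0.1, 0.2, 0.0, -0.0452, 0.0795, 0.0699, 0.0854]
[0.1, 0.2, 0.0, -0.0452, 0.0795, 0.0699, 0.0854]
```

Request:
{"method": "move_arm", "body": {"plan": [[[0.1, 0.2, 0, -0.015, 0.03, 0.01, 0.0854], [0.1, 0.2, 0, -0.03, 0.06, 0.03, 0.0854], [0.1, 0.2, 0, -0.045, 0.08, 0.05, 0.0854], [0.1, 0.2, 0, -0.045, 0.08, 0.07, 0.0854], [0.1, 0.2, 0, -0.045, 0.08, 0.07, 0.0854]]]}}

```text
time: 4.75
eef_pos: [0.4938, -0.0188, 0.248]
tcp_rot: [-0.001, 1.0, 0.001, -0.002]
contact_force: [-0.6, -0.4, 1.4]
opening: 1.0
```

```bash
python3 - <<'E'
from h import *
np.set_printoptions(precision=4,suppress=True)
s,im=snap("wrist","w3.png",None,1.5)
print(s["time"],s["eef_pos"])
for q,z in [("pan",0),("block_hole0",.06),("rod_tip",.015),("rod_grip",.181),("basket",.004),("basket_grip",.099)]:
    for r in pinpoint("wrist",q)[:2]:
        print(q,round(r["p"],2),np.array(r["centre"]),at_z("wrist",r["centre"],z,s))
E
```

```text
4.75 [ 0.4938 -0.0188  0.248 ]
pan 0.71 [ 83.7 154.7] [ 0.4855 -0.2644  0.    ]
pan 0.32 [396.3 255.8] [0.655  0.2207 0.    ]
block_hole0 0.88 [249.2 171.6] [ 0.4953 -0.0227  0.06  ]
rod_grip 0.87 [245.9 210. ] [ 0.4972 -0.0243  0.181 ]
rod_grip 0.41 [ 73.6 128.9] [ 0.4307 -0.1545  0.181 ]
basket 0.81 [354.4 110.9] [0.424  0.1213 0.004 ]
basket 0.61 [ 82.6 156.9] [ 0.4879 -0.2641  0.004 ]
basket_grip 0.97 [387.9 108. ] [0.4177 0.121  0.099 ]
basket_grip 0.64 [ 29.9 173.5] [ 0.4874 -0.2663  0.099 ]
```

View pics/w3.png

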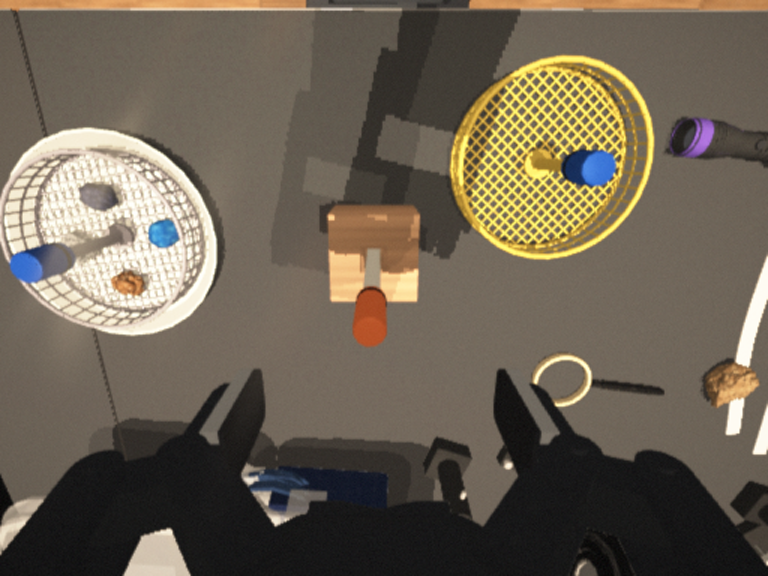

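```bash
python3 - <<'E'
from h import *
s=get_state()
print(at_z("wrist",(246.7,220.7),.205,s))
rows([(.497,-.0235,.225),(.497,-.0235,.20),(.497,-.0235,.175),(.497,-.0235,.162),(.497,-.0235,.162)],180,.0854)
E
```

```text
[ 0.49900895 -0.02434364  0.205     ]
t 5.1 pos [ 0.4952 -0.0198  0.251 ] az 179.99 tiltz [ 2.4e-03 -3.0e-04 -1.0e+00] F [ 0.63 -0.33 -0.2 ] open 1.001
[-0.0, 0.1, -0.0, -0.0018, -0.0036, 0.026, 0.0854]
[-0.0, 0.1, -0.0, -0.0017, -0.0036, 0.051, 0.0854]
[-0.0, 0.1, -0.0, -0.0016, -0.0036, 0.076, 0.0854]
[-0.0, 0.1, -0.0, -0.0016, -0.0036, 0.089, 0.0854]
[-0.0, 0.1, -0.0, -0.0016, -0.0036, 0.089, 0.0854]
```

Request:
{"method": "move_arm", "body": {"plan": [[[0, 0.1, 0, -0.002, -0.004, 0.026, 0.0854], [0, 0.1, 0, -0.002, -0.004, 0.051, 0.0854], [0, 0.1, 0, -0.002, -0.004, 0.076, 0.0854], [0, 0.1, 0, -0.002, -0.004, 0.089, 0.0854], [0, 0.1, 0, -0.002, -0.004, 0.089, 0.0854]]]}}

```text
time: 5.72
eef_pos: [0.497, -0.0238, 0.1615]
tcp_rot: [0.0, 1.0, 0.0, -0.0]
contact_force: [0.2, -0.2, 0.2]
opening: 1.004
```

```bash
python3 - <<'E'
from h import *
s,im=snap("wrist","w4.png",None,1.5)
rows([(.497,-.0235,.162)],180,.0)
E
```

```text
t 5.78 pos [ 0.4977 -0.024   0.1625] az 179.98 tiltz [ 1.e-03 -4.e-04 -1.e+00] F [-0.2  -0.12  0.3 ] open 1.001
[-0.0, 0.1, -0.0, 0.0007, 0.0005, 0.0005, 0.0]
```

View pics/w4.png

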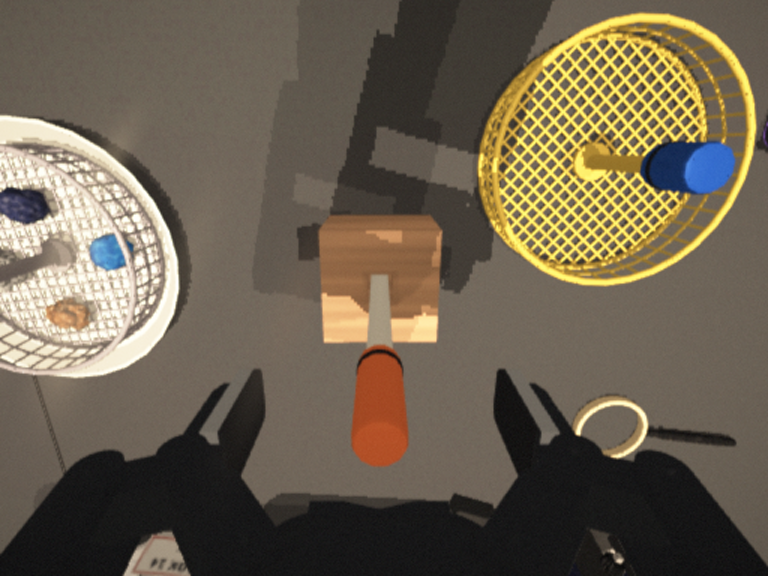

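The rod is centred between the fingers (column 380 of 768). Closing.

Request:
{"method": "move_arm", "body": {"plan": [[[0, 0, 0, 0, 0, 0, 0.04], [0, 0, 0, 0, 0, 0, 0.02], [0, 0, 0, 0, 0, 0, 0.005], [0, 0, 0, 0, 0, 0, 0], [0, 0, 0, 0, 0, 0, 0]]], "force": 80}}

```text
time: 6.4
eef_pos: [0.498, -0.0241, 0.163]
tcp_rot: [0.0, 1.0, -0.0, 0.001]
contact_force: [-0.3, 0.4, 1.7]
opening: 0.19
```

```bash
python3 - <<'E'
from h import *
s,im=snap("wrist","w5.png",None,1.5)
rows([(.497,-.0235,.18),(.497,-.0235,.20),(.497,-.0235,.225),(.497,-.0235,.25),(.497,-.0235,.25)],180,.0)
E
```

```text
t 6.45 pos [ 0.498  -0.0241  0.163 ] az 179.98 tiltz [ 2.1e-03 -6.0e-04 -1.0e+00] F [0.52 0.59 2.55] open 0.193
[-0.0, 0.1, -0.0, 0.001, 0.0006, -0.017, 0.0]
[-0.0, 0.1, -0.0, 0.001, 0.0006, -0.037, 0.0]
[-0.0, 0.1, -0.0, 0.0009, 0.0005, -0.062, 0.0]
[-0.0, 0.1, -0.0, 0.0009, 0.0005, -0.087, 0.0]
[-0.0, 0.1, -0.0, 0.0009, 0.0005, -0.087, 0.0]
```

View pics/w5.png

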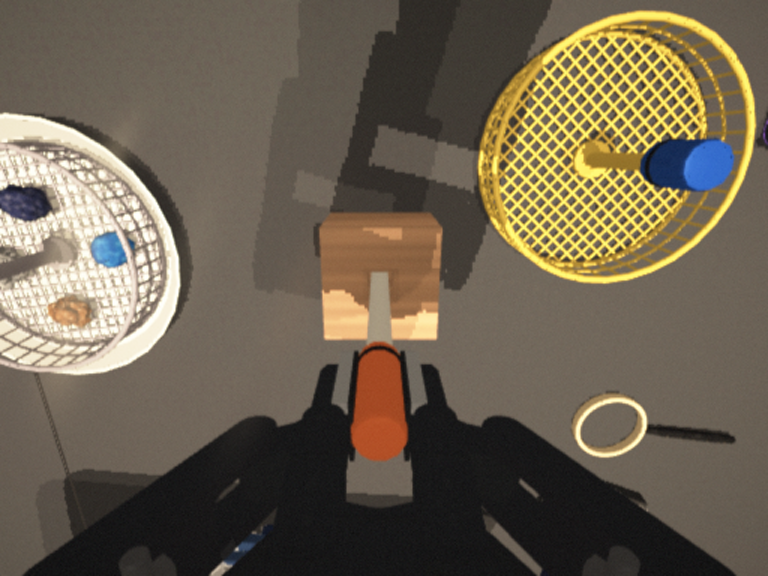

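Request:
{"method": "move_arm", "body": {"plan": [[[0, 0, 0, 0, 0, -0.01, 0], [0, 0, 0, 0, 0, -0.03, 0], [0, 0, 0, 0, 0, -0.055, 0], [0, 0, 0, 0, 0, -0.085, 0], [0, 0, 0, 0, 0, -0.108, 0]]]}}

```text
time: 7.08
eef_pos: [0.4979, -0.024, 0.2727]
tcp_rot: [0.0, 1.0, -0.0, 0.002]
contact_force: [0.3, -0.4, -0.6]
opening: 0.191
```

```bash
python3 - <<'E'
from h import *
np.set_printoptions(precision=4,suppress=True)
s,im=snap("side","s6.png",(200,90,360,250),4)
rows([(.497,-.0235,.27)],180,.0)
for q in("rod_tip","rod_grip","block_hole0"):
    for r in pinpoint("side",q)[:2]: print(q,r, proj("side",(s["eef_pos"]+[0,0,-.147]) if q=="rod_tip" else (s["eef_pos"]+[0,0,.019])))
s,im=snap("wrist","w6.png",None,1.5)
for q,z in (("rod_tip",.123),("block_hole0",.06)):
    for r in pinpoint("wrist",q)[:2]: print(q,r,at_z("wrist",r["centre"],z,s))
print(proj("wrist",s["eef_pos"]+[0,0,-.147],s))
snap("top","t6.png",(200,160,340,260),4)
E
```

```text
t 7.12 pos [ 0.4994 -0.0244  0.2763] az 179.99 tiltz [ 0.0087 -0.0024 -1.    ] F [1.22 0.05 1.72] open 0.19
[-0.1, 0.5, -0.0, 0.0024, 0.0009, 0.0063, 0.0]
rod_tip {'centre': [267.3, 207.2], 'p': 0.47} [265.5551 207.1833]
rod_tip {'centre': [268.2, 211.7], 'p': 0.41} [265.5551 207.1833]
rod_grip {'centre': [268.8, 155.2], 'p': 0.52} [267.1184 155.5068]
block_hole0 {'centre': [269.1, 225.6], 'p': 0.67} [267.1184 155.5068]
block_hole0 {'centre': [266.7, 204.5], 'p': 0.52} [267.1184 155.5068]
rod_tip {'centre': [250.7, 178.1], 'p': 0.72} [ 0.4972 -0.0261  0.123 ]
block_hole0 {'centre': [252.6, 162.5], 'p': 0.57} [ 0.4939 -0.0239  0.06  ]
[252.5718 178.7497]
```

View pics/w6.png

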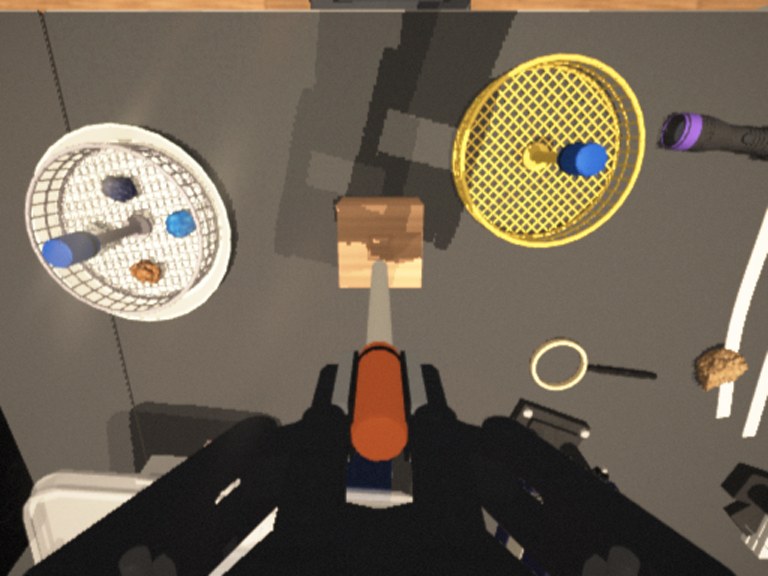

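View pics/s6.png

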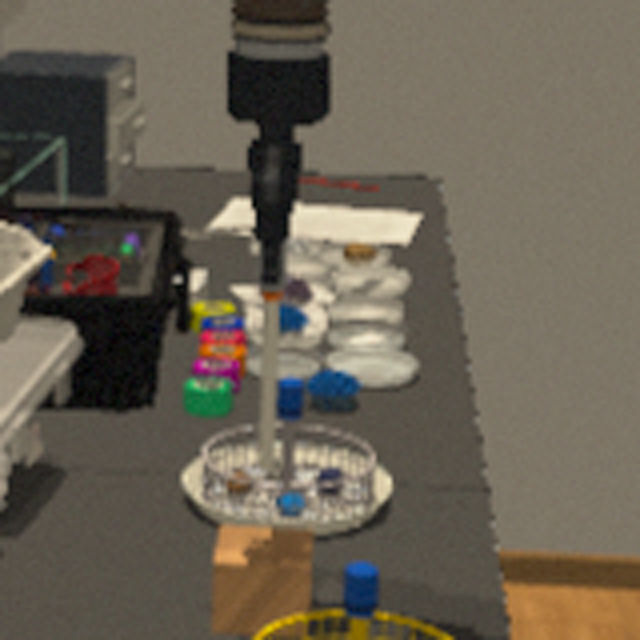

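The rod is held and nearly vertical (tip where it should be, within about 2 mm in the wrist view). On to the hover above the gap between galena and jasper.

```bash
python3 - <<'E'
from h import *
rows([(.505,-.07,.285),(.51,-.125,.29),(.515,-.18,.29),(.52,-.235,.29),(.5215,-.29,.29)],180,.0)
E
```

```text
t 7.47 pos [ 0.4971 -0.0238  0.2694] az 179.98 tiltz [-8.e-04  1.e-04 -1.e+00] F [ 0.65 -0.04 -0.62] open 0.191
[0.0, -0.0, -0.0, -0.0079, -0.0462, -0.0156, 0.0]
[0.0, -0.0, -0.0, -0.013, -0.1012, -0.0207, 0.0]
[0.0, -0.0, -0.0, -0.018, -0.1562, -0.0207, 0.0]
[0.0, -0.0, -0.0, -0.023, -0.2112, -0.0207, 0.0]
[0.0, -0.0, -0.0, -0.0245, -0.2662, -0.0207, 0.0]
```

Request:
{"method": "move_arm", "body": {"plan": [[[0, 0, 0, -0.008, -0.046, -0.016, 0], [0, 0, 0, -0.013, -0.101, -0.021, 0], [0, 0, 0, -0.018, -0.156, -0.021, 0], [0, 0, 0, -0.023, -0.211, -0.021, 0], [0, 0, 0, -0.0245, -0.266, -0.021, 0]]]}}

```text
time: 8.1
eef_pos: [0.5212, -0.2914, 0.289]
tcp_rot: [0.0, 1.0, 0.001, -0.001]
contact_force: [0.7, 1.0, -0.5]
opening: 0.191
```

```bash
python3 - <<'E'
from h import *
np.set_printoptions(precision=4,suppress=True)
read_camera("top"); read_camera("top"); read_camera("top");
s,im=snap("wrist","w7.png",None,1.5)
print(s["time"],s["eef_pos"],s["dq"])
for q,z in [("pan",0),("basket",.004),("basket_grip",.099),("azurite_stone",.008),("jasper_stone",.008),("sodalite_stone",.008),("galena_stone",.008),("rod_tip",.14),("block_hole0",.06)]:
    for r in pinpoint("wrist",q)[:2]:
        print(q,round(r["p"],2),np.array(r["centre"]),at_z("wrist",r["centre"],z,s))
print(proj("wrist",s["eef_pos"]+[0,0,-.147],s))
E
```

```text
8.25 [ 0.5207 -0.292   0.2885] [ 0.0488 -0.0334  0.03    0.0144  0.0139  0.0091]
pan 0.62 [267.1 135. ] [ 0.4893 -0.2682  0.    ]
pan 0.15 [252.4 175.6] [ 0.5552 -0.2916  0.    ]
basket 0.91 [268.4 133.9] [ 0.4871 -0.2664  0.004 ]
basket_grip 0.58 [269.3 143.2] [ 0.4871 -0.2708  0.099 ]
azurite_stone 0.72 [298.9 133.3] [ 0.486  -0.2196  0.008 ]
jasper_stone 0.79 [270. 166.] [ 0.5373 -0.2633  0.008 ]
sodalite_stone 0.77 [267.4 109.5] [ 0.4506 -0.2686  0.008 ]
galena_stone 0.73 [243.3 142.7] [ 0.4999 -0.3055  0.008 ]
galena_stone 0.66 [267.3 133.5] [ 0.486  -0.2683  0.008 ]
rod_tip 0.92 [253.3 180.6] [ 0.5226 -0.2907  0.14  ]
block_hole0 0.61 [450.9 140.8] [ 0.4911 -0.0204  0.06  ]
[252.2215 179.4176]
```

View pics/w7.png

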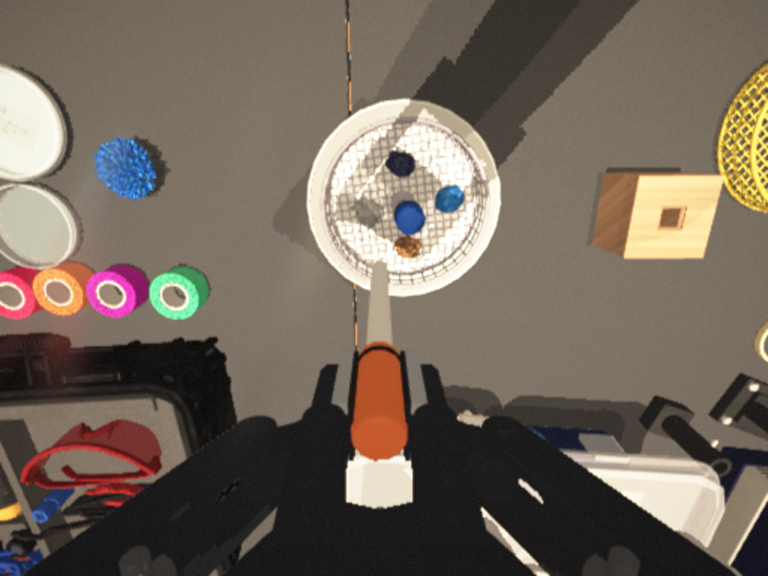

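```bash
python3 - <<'E'
from h import *
s=get_state()
print(at_z("wrist",(269.3,132),.02,s))
rows([(.526,-.290,.28),(.526,-.29,.25),(.526,-.29,.22),(.526,-.29,.19),(.526,-.29,.175)],180,.0)
E
```

```text
[ 0.48415787 -0.26386192  0.02      ]
t 8.75 pos [ 0.5217 -0.2891  0.2906] az -179.96 tiltz [-4.e-04 -1.e-04 -1.e+00] F [ 0.09  0.14 -0.26] open 0.188
[-0.0, -0.0, 0.0, -0.0043, -0.0009, 0.0106, 0.0]
[-0.0, -0.0, 0.0, -0.0044, -0.0009, 0.0406, 0.0]
[-0.0, -0.0, 0.0, -0.0044, -0.0009, 0.0706, 0.0]
[-0.0, -0.0, 0.0, -0.0044, -0.0008, 0.1006, 0.0]
[-0.0, -0.0, 0.0, -0.0044, -0.0008, 0.1156, 0.0]
```

Request:
{"method": "move_arm", "body": {"plan": [[[0, 0, 0, -0.004, -0.001, 0.011, 0], [0, 0, 0, -0.004, -0.001, 0.041, 0], [0, 0, 0, -0.004, -0.001, 0.071, 0], [0, 0, 0, -0.004, -0.001, 0.101, 0], [0, 0, 0, -0.004, -0.001, 0.118, 0]]]}}

```text
time: 9.38
eef_pos: [0.5248, -0.2893, 0.1698]
tcp_rot: [-0.0, 1.0, 0.001, -0.002]
contact_force: [-0.1, 0.2, -0.2]
opening: 0.189
```

```bash
python3 - <<'E'
from h import *
s,im=snap("wrist","w8.png",None,1.5)
snap("side","s8.png",(200,90,360,250),4)
rows([(.526,-.29,.163)],180,.0)
E
```

```text
t 9.47 pos [ 0.5245 -0.2892  0.1696] az -179.96 tiltz [-0.0045  0.0031 -1.    ] F [0.1  0.63 0.11] open 0.191
[0.2, -0.3, 0.0, -0.0016, -0.0009, 0.0066, 0.0]
```

View pics/w8.png

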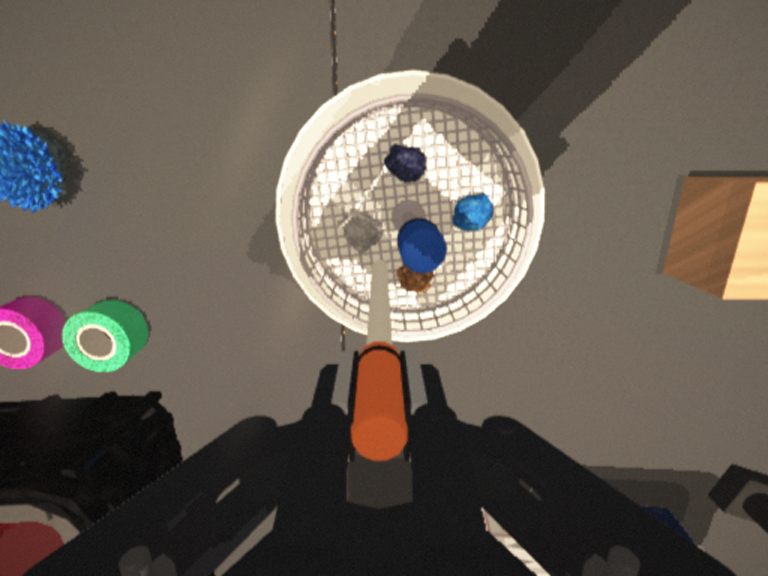

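View pics/s8.png

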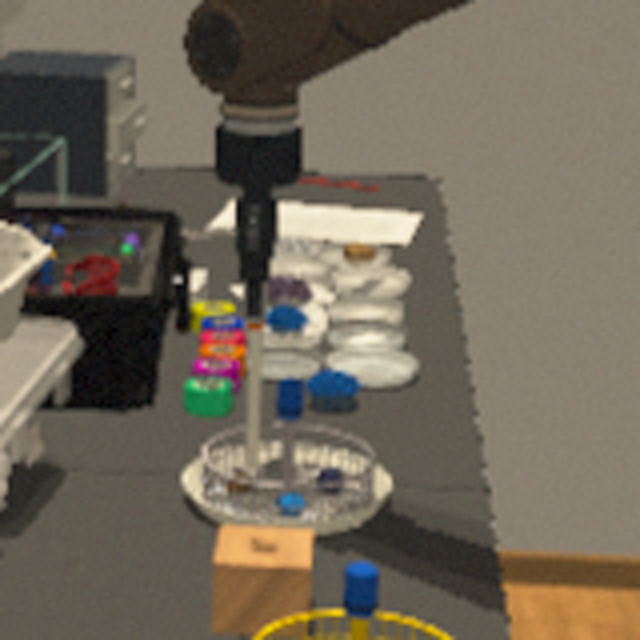

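```bash
python3 - <<'E'
from h import *
s=get_state()
print(at_z("wrist",(273.3,137.3),.02,s),at_z("wrist",(272,142),.008,s),at_z("wrist",(422/1.5,246/1.5),.104,s))
read=__import__("plant")
for q,z in [("pan",0),("basket",.004),("basket_grip",.099)]:
    for r in pinpoint("wrist",q)[:1]: print(q,at_z("wrist",r["centre"],z,s))
E
cat > stir.py <<'E'
from h import *
import sys
C=np.array([.4865,-.2665]);a0,step,rad,z=map(float,sys.argv[1:5])
w=[(C[0]+rad*np.cos(np.radians(a0+step*i)),C[1]+rad*np.sin(np.radians(a0+step*i)),z) for i in range(1,6)]
s=get_state();d=s["eef_pos"][:2]-C;print("ang",np.degrees(np.arctan2(d[1],d[0])).round(1),"r",np.hypot(*d).round(4))
rows(w,180,0.0)
E
python3 stir.py -32 12 .044 .162
```

```text
[ 0.47821889 -0.26643312  0.02      ] [ 0.48495709 -0.26680154  0.008     ] [ 0.48818593 -0.26629872  0.104     ]
pan [ 0.48680693 -0.26319252  0.        ]
basket [ 0.4867805  -0.26170056  0.004     ]
basket_grip [ 0.49014246 -0.27130041  0.099     ]
ang -31.2 r 0.0466
t 9.62 pos [ 0.5263 -0.2906  0.1739] az -179.96 tiltz [ 0.0013 -0.0015 -1.    ] F [-0.19 -0.65  0.75] open 0.189
[-0.1, 0.1, 0.0, -0.0015, 0.0091, 0.0119, 0.0]
[-0.1, 0.1, 0.0, -0.0037, 0.018, 0.0118, 0.0]
[-0.1, 0.1, 0.0, -0.0041, 0.0272, 0.0118, 0.0]
[-0.1, 0.1, 0.0, -0.0025, 0.0363, 0.0118, 0.0]
[-0.1, 0.1, 0.0, 0.001, 0.0448, 0.0118, 0.0]
```

Request:
{"method": "move_arm", "body": {"plan": [[[0, 0, 0, 0, 0.003, 0.009, 0], [0, 0, 0, -0.002, 0.012, 0.011, 0], [0, 0, 0, -0.004, 0.021, 0.011, 0], [0, 0, 0, -0.004, 0.031, 0.011, 0], [0, 0, 0, -0.002, 0.038, 0.011, 0]]]}}

```text
time: 10.25
eef_pos: [0.5284, -0.2518, 0.163]
tcp_rot: [-0.001, 1.0, -0.001, 0.001]
contact_force: [-0.6, -0.2, 0.2]
opening: 0.193
```

```bash
python3 stir.py 20 12 .042 .161; python3 -c "
from h import *
snap('wrist','w9.png',None,1.5)"
```

```text
ang 19.3 r 0.0444
t 10.25 pos [ 0.5284 -0.2518  0.163 ] az -179.92 tiltz [ 0.0015 -0.0016 -1.    ] F [-0.64 -0.24  0.18] open 0.193
[-0.1, 0.1, 0.1, 0.0063, 0.0076, 0.002, 0.0]
[-0.1, 0.1, 0.1, 0.0117, 0.0145, 0.002, 0.0]
[-0.1, 0.1, 0.1, 0.0184, 0.0201, 0.002, 0.0]
[-0.1, 0.1, 0.1, 0.0261, 0.0243, 0.0019, 0.0]
[-0.1, 0.1, 0.1, 0.0346, 0.0267, 0.0019, 0.0]
```

View pics/w9.png

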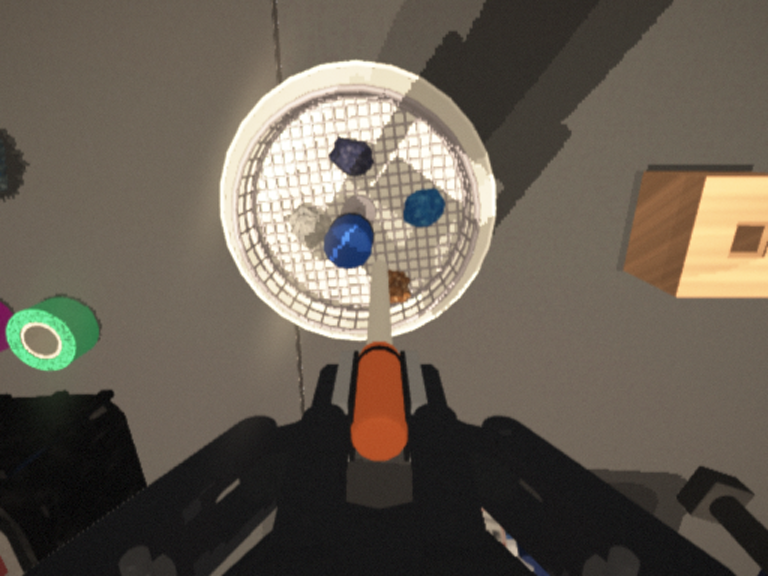

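Jasper is being pushed along ahead of the tip (tip ~(378,265) in the picture, jasper (397,285)). Continuing.

Request:
{"method": "move_arm", "body": {"plan": [[[0, 0, 0, 0.005, 0.008, 0.002, 0], [0, 0, 0, 0.01, 0.015, 0.002, 0], [0, 0, 0, 0.017, 0.021, 0.002, 0], [0, 0, 0, 0.025, 0.026, 0.002, 0], [0, 0, 0, 0.034, 0.028, 0.002, 0]]]}}

```text
time: 10.92
eef_pos: [0.4935, -0.2229, 0.1609]
tcp_rot: [-0.001, 1.0, -0.001, 0.001]
contact_force: [-0.2, 0.2, -1.2]
opening: 0.19
```

```bash
python3 stir.py 80 12 .043 .161; python3 -c "
from h import *
snap('wrist','w10.png',None,1.5)"
```

```text
ang 80.8 r 0.0442
t 10.93 pos [ 0.4935 -0.2229  0.1609] az -179.89 tiltz [ 0.0013 -0.0011 -1.    ] F [-0.19  0.21 -1.21] open 0.19
[-0.1, 0.1, 0.1, 0.0085, -0.0006, -0.0001, 0.0]
[-0.1, 0.1, 0.1, 0.0174, -0.0018, -0.0001, 0.0]
[-0.1, 0.1, 0.1, 0.0259, -0.0049, -0.0001, 0.0]
[-0.1, 0.1, 0.1, 0.0335, -0.0096, -0.0001, 0.0]
[-0.1, 0.1, 0.1, 0.04, -0.0159, -0.0001, 0.0]
```

View pics/w10.png

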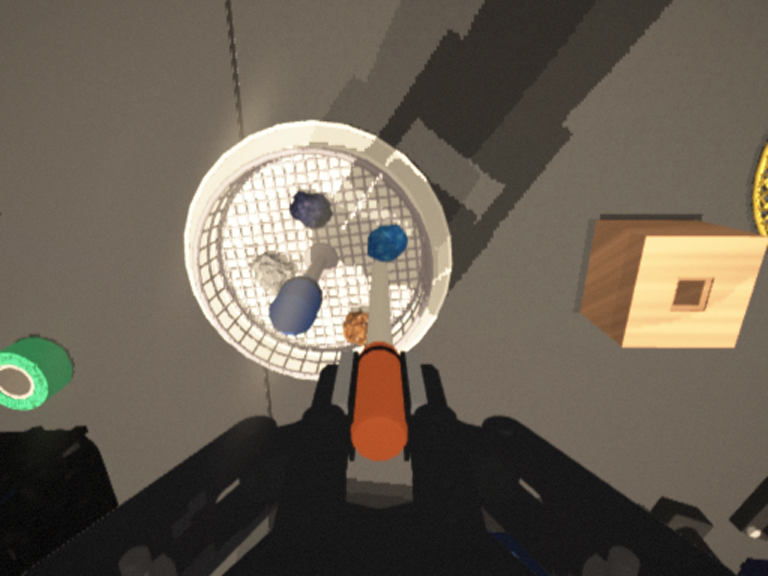

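Request:
{"method": "move_arm", "body": {"plan": [[[0, 0, 0, 0.009, 0, 0, 0], [0, 0, 0, 0.017, -0.002, 0, 0], [0, 0, 0, 0.026, -0.005, 0, 0], [0, 0, 0, 0.033, -0.009, 0, 0], [0, 0, 0, 0.04, -0.015, 0, 0]]]}}

```text
time: 11.6
eef_pos: [0.452, -0.238, 0.1607]
tcp_rot: [-0.001, 1.0, 0.0, -0.0]
contact_force: [0.3, -0.3, -0.6]
opening: 0.189
```

```bash
python3 stir.py 140 12 .043 .161; python3 -c "
from h import *
s,_=snap('wrist','w11.png',None,1.5)
for q in ['azurite_stone','jasper_stone','sodalite_stone','galena_stone']:
    for r in pinpoint('wrist',q)[:2]: print(q,round(r['p'],2),np.array(r['centre']),at_z('wrist',r['centre'],.01,s).round(4))
"
```

```text
ang 140.4 r 0.0448
t 11.6 pos [ 0.452  -0.238   0.1607] az -179.91 tiltz [-6.e-04  1.e-04 -1.e+00] F [ 0.34 -0.32 -0.62] open 0.189
[0.0, -0.0, 0.1, 0.0034, -0.0083, -0.0003, 0.0]
[0.0, -0.0, 0.1, 0.0068, -0.0167, -0.0003, 0.0]
[0.0, -0.0, 0.1, 0.0084, -0.0255, -0.0003, 0.0]
[0.0, -0.0, 0.1, 0.0081, -0.0345, -0.0003, 0.0]
[0.0, -0.0, 0.1, 0.0059, -0.0432, -0.0003, 0.0]
azurite_stone 0.8 [269.9 175.2] [ 0.4485 -0.2184  0.01  ]
azurite_stone 0.26 [252.  177.6] [ 0.4513 -0.2385  0.01  ]
galena_stone 0.88 [195.6 216.8] [ 0.4995 -0.3053  0.01  ]
```

View pics/w11.png

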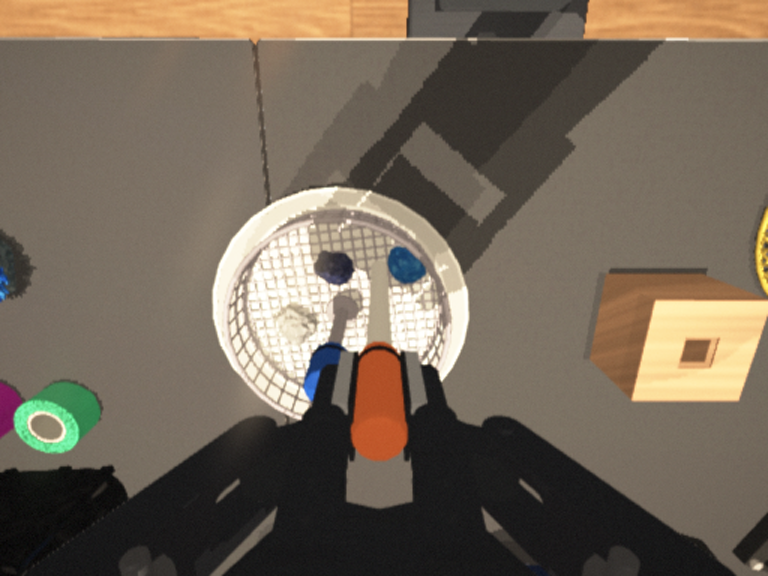

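Request:
{"method": "move_arm", "body": {"plan": [[[0, 0, 0, 0.004, -0.008, 0, 0], [0, 0, 0, 0.007, -0.017, 0, 0], [0, 0, 0, 0.008, -0.025, 0, 0], [0, 0, 0, 0.008, -0.034, 0, 0], [0, 0, 0, 0.006, -0.043, 0, 0]]]}}

```text
time: 12.48
eef_pos: [0.4465, -0.2814, 0.1605]
tcp_rot: [-0.001, 1.0, 0.0, -0.0]
contact_force: [-0.6, -0.2, -0.9]
opening: 0.193
```

```bash
python3 stir.py 200 12 .043 .161; python3 -c "
from h import *
s,_=snap('wrist','w12.png',None,1.5)
for q in ['azurite_stone','jasper_stone','sodalite_stone','galena_stone']:
    for r in pinpoint('wrist',q)[:2]: print(q,round(r['p'],2),np.array(r['centre']),at_z('wrist',r['centre'],.01,s).round(4))
"
```

```text
ang -159.6 r 0.0426
t 12.47 pos [ 0.4465 -0.2814  0.1605] az -179.93 tiltz [-5.e-04  2.e-04 -1.e+00] F [-0.64 -0.2  -0.95] open 0.193
[0.0, -0.0, 0.1, -0.0035, -0.0079, -0.0005, 0.0]
[0.0, -0.0, 0.1, -0.009, -0.015, -0.0005, 0.0]
[0.0, -0.0, 0.1, -0.0159, -0.0208, -0.0005, 0.0]
[0.0, -0.0, 0.1, -0.0238, -0.025, -0.0005, 0.0]
[0.0, -0.0, 0.1, -0.0325, -0.0275, -0.0005, 0.0]
azurite_stone 0.76 [311.1 181.4] [ 0.4503 -0.215   0.01  ]
jasper_stone 0.44 [288.8 250.6] [ 0.5397 -0.2363  0.01  ]
sodalite_stone 0.65 [236.7 185.4] [ 0.455  -0.2993  0.01  ]
galena_stone 0.73 [234.3 219.2] [ 0.4971 -0.3029  0.01  ]
```

View pics/w12.png

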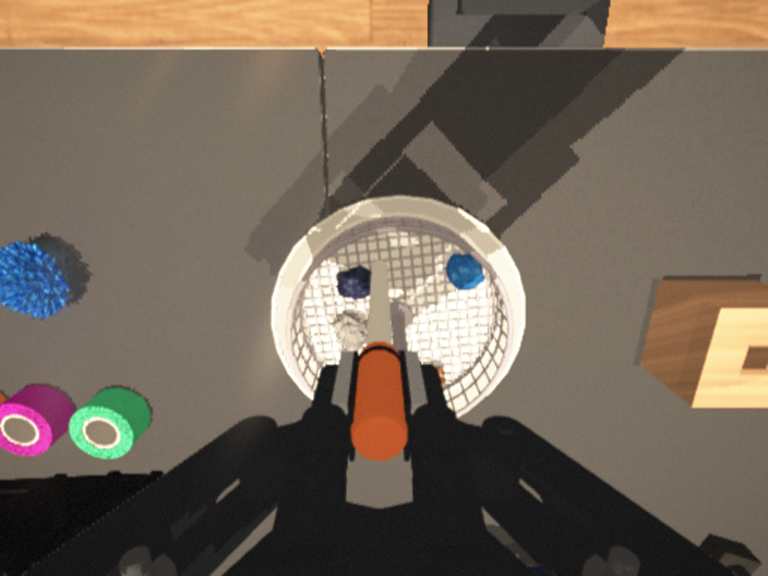

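Request:
{"method": "move_arm", "body": {"plan": [[[0, 0, 0, -0.004, -0.008, 0, 0], [0, 0, 0, -0.009, -0.015, 0, 0], [0, 0, 0, -0.016, -0.021, 0, 0], [0, 0, 0, -0.024, -0.025, 0, 0], [0, 0, 0, -0.032, -0.027, 0, 0]]]}}

```text
time: 13.35
eef_pos: [0.4792, -0.3079, 0.1604]
tcp_rot: [-0.001, 1.0, 0.0, -0.0]
contact_force: [-0.8, -0.5, 0.3]
opening: 0.19
```

```bash
python3 stir.py 260 12 .043 .161; python3 -c "
from h import *
s,_=snap('wrist','w13.png',None,1.5)
for q in ['azurite_stone','jasper_stone','sodalite_stone','galena_stone']:
    for r in pinpoint('wrist',q)[:2]: print(q,round(r['p'],2),np.array(r['centre']),at_z('wrist',r['centre'],.01,s).round(4))
"
```

```text
ang -100.0 r 0.042
t 13.35 pos [ 0.4792 -0.3079  0.1604] az -179.92 tiltz [-9.e-04  4.e-04 -1.e+00] F [-0.84 -0.48  0.27] open 0.19
[0.0, -0.0, 0.1, -0.0088, -0.0016, -0.0006, 0.0]
[0.0, -0.0, 0.1, -0.0177, -0.0004, -0.0007, 0.0]
[0.0, -0.0, 0.1, -0.0262, 0.0027, -0.0007, 0.0]
[0.0, -0.0, 0.1, -0.0338, 0.0074, -0.0007, 0.0]
[0.0, -0.0, 0.1, -0.0403, 0.0137, -0.0007, 0.0]
azurite_stone 0.59 [332.7 152.1] [ 0.4494 -0.2204  0.01  ]
azurite_stone 0.23 [258.3 196.8] [ 0.5013 -0.3011  0.01  ]
jasper_stone 0.7 [256.2 194.7] [ 0.4988 -0.3035  0.01  ]
jasper_stone 0.59 [254.3 178.4] [ 0.4793 -0.3058  0.01  ]
sodalite_stone 0.77 [237.3 172.5] [ 0.4725 -0.3248  0.01  ]
galena_stone 0.63 [255.3 193.8] [ 0.4977 -0.3046  0.01  ]
```

View pics/w13.png

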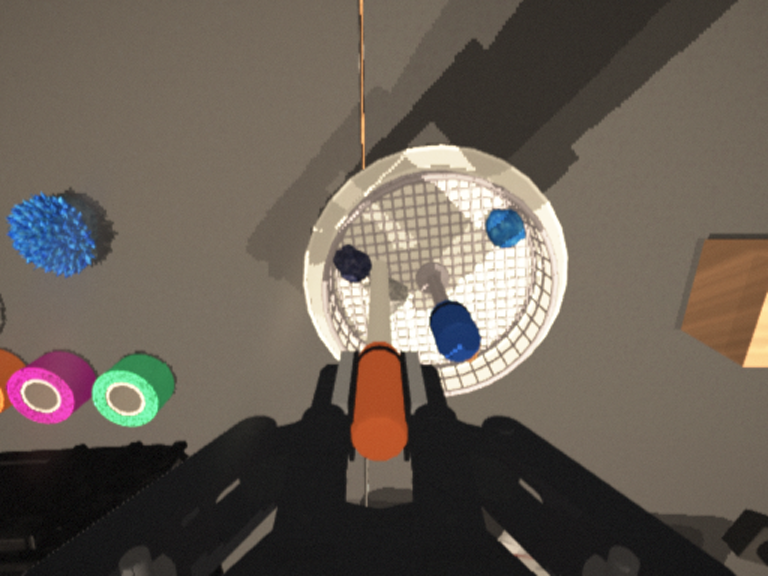

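Request:
{"method": "move_arm", "body": {"plan": [[[0, 0, 0, -0.009, -0.002, 0, 0], [0, 0, 0, -0.018, -0.001, 0, 0], [0, 0, 0, -0.026, 0.003, 0, 0], [0, 0, 0, -0.034, 0.007, 0, 0], [0, 0, 0, -0.04, 0.014, 0, 0]]]}}

```text
time: 14.22
eef_pos: [0.5192, -0.2929, 0.1602]
tcp_rot: [-0.001, 1.0, 0.0, -0.0]
contact_force: [0.8, -0.1, -0.2]
opening: 0.188
```

```bash
python3 stir.py -40 13 .043 .161; python3 -c "
from h import *
s,_=snap('wrist','w14.png',None,1.5)
for q in ['azurite_stone','jasper_stone','sodalite_stone','galena_stone']:
    for r in pinpoint('wrist',q)[:2]: print(q,round(r['p'],2),np.array(r['centre']),at_z('wrist',r['centre'],.01,s).round(4))
"
```

```text
ang -38.9 r 0.042
t 14.22 pos [ 0.5192 -0.2929  0.1602] az -179.89 tiltz [-9.e-04  5.e-04 -1.e+00] F [ 0.75 -0.07 -0.16] open 0.188
[0.0, -0.1, 0.1, -0.0057, 0.0069, -0.0008, 0.0]
[0.0, -0.1, 0.1, -0.0091, 0.016, -0.0008, 0.0]
[0.0, -0.1, 0.1, -0.0104, 0.0256, -0.0008, 0.0]
[0.0, -0.1, 0.1, -0.0095, 0.0353, -0.0008, 0.0]
[0.0, -0.1, 0.1, -0.0064, 0.0446, -0.0008, 0.0]
azurite_stone 0.7 [323.6 110.1] [ 0.4455 -0.2192  0.01  ]
jasper_stone 0.7 [254.4 174.7] [ 0.5149 -0.2907  0.01  ]
jasper_stone 0.55 [298.6 194. ] [ 0.5378 -0.2398  0.01  ]
sodalite_stone 0.92 [222.5 137.6] [ 0.4739 -0.325   0.01  ]
galena_stone 0.55 [265.  192.9] [ 0.5365 -0.2784  0.01  ]
```

View pics/w14.png

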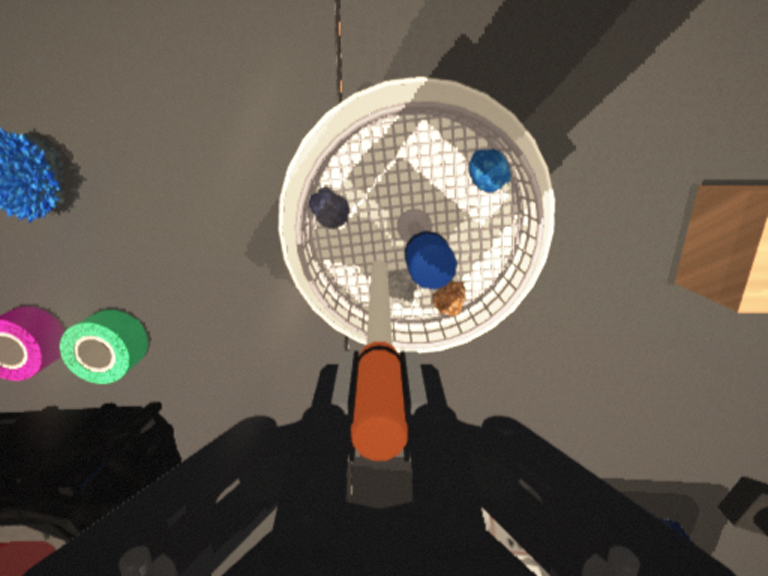

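All four stones have moved and are in the basket. Second turn.

Request:
{"method": "move_arm", "body": {"plan": [[[0, 0, 0, -0.006, 0.007, 0, 0], [0, 0, 0, -0.009, 0.016, 0, 0], [0, 0, 0, -0.01, 0.025, 0, 0], [0, 0, 0, -0.009, 0.034, 0, 0], [0, 0, 0, -0.006, 0.043, 0, 0]]]}}

```text
time: 15.1
eef_pos: [0.5244, -0.2493, 0.1603]
tcp_rot: [-0.001, 1.0, 0.0, -0.0]
contact_force: [-0.5, -1.1, 0.7]
opening: 0.193
```

```bash
python3 stir.py 23 13 .043 .161; python3 -c "
from h import *
s,_=snap('wrist','w15.png',None,1.5)"
```

```text
ang 24.5 r 0.0416
t 15.1 pos [ 0.5244 -0.2493  0.1603] az -179.87 tiltz [-9.e-04  7.e-04 -1.e+00] F [-0.48 -1.1   0.67] open 0.193
[0.0, -0.1, 0.1, 0.0031, 0.0081, -0.0007, 0.0]
[0.0, -0.1, 0.1, 0.0096, 0.0152, -0.0007, 0.0]
[0.0, -0.1, 0.1, 0.0176, 0.0208, -0.0007, 0.0]
[0.0, -0.1, 0.1, 0.0267, 0.0244, -0.0007, 0.0]
[0.0, -0.1, 0.1, 0.0363, 0.0258, -0.0007, 0.0]
```

View pics/w15.png

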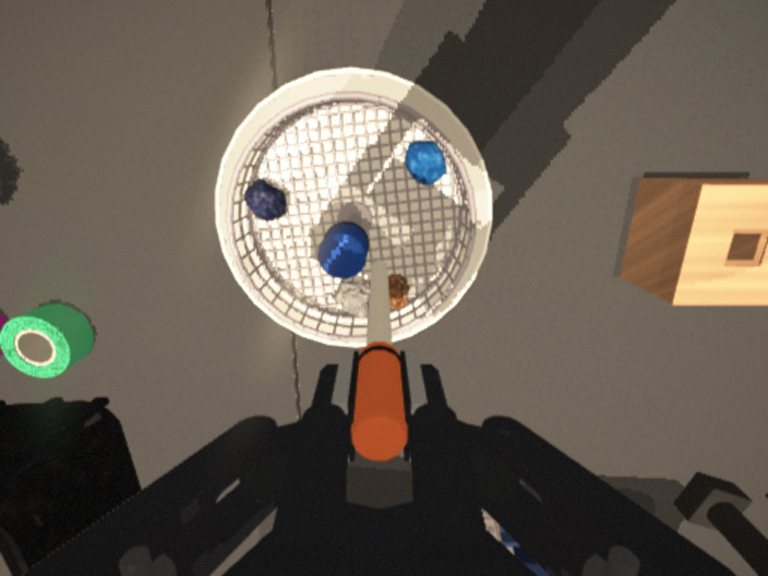

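Request:
{"method": "move_arm", "body": {"plan": [[[0, 0, 0, 0.003, 0.008, 0, 0], [0, 0, 0, 0.009, 0.016, 0, 0], [0, 0, 0, 0.017, 0.022, 0, 0], [0, 0, 0, 0.026, 0.026, 0, 0], [0, 0, 0, 0.036, 0.027, 0, 0]]]}}

```text
time: 15.78
eef_pos: [0.4871, -0.2211, 0.1602]
tcp_rot: [-0.001, 1.0, 0.001, -0.001]
contact_force: [0.3, 0.3, -1.3]
opening: 0.19
```

```bash
python3 stir.py 88 13 .043 .161
```

```text
ang 89.2 r 0.0454
t 15.78 pos [ 0.4871 -0.2211  0.1602] az -179.83 tiltz [-0.0017  0.0018 -1.    ] F [ 0.26  0.26 -1.28] open 0.19
[0.1, -0.1, 0.2, 0.0088, -0.0031, -0.0008, 0.0]
[0.1, -0.1, 0.2, 0.0181, -0.006, -0.0008, 0.0]
[0.1, -0.1, 0.2, 0.0265, -0.0109, -0.0008, 0.0]
[0.1, -0.1, 0.2, 0.0336, -0.0176, -0.0008, 0.0]
[0.1, -0.1, 0.2, 0.039, -0.0257, -0.0008, 0.0]
```

Request:
{"method": "move_arm", "body": {"plan": [[[0.1, -0.1, 0.2, 0.009, -0.002, -0.001, 0], [0.1, -0.1, 0.2, 0.018, -0.005, -0.001, 0], [0.1, -0.1, 0.2, 0.026, -0.01, -0.001, 0], [0.1, -0.1, 0.2, 0.034, -0.017, -0.001, 0], [0.1, -0.1, 0.2, 0.039, -0.025, -0.001, 0]]]}}

```text
time: 16.4
eef_pos: [0.4475, -0.2468, 0.1613]
tcp_rot: [0.0, 1.0, 0.0, -0.0]
contact_force: [1.1, -0.4, -0.0]
opening: 0.187
```

```bash
python3 stir.py 153 13 .043 .161;  python3 -c "
from h import *
s,_=snap('wrist','w16.png',None,1.5)"
```

```text
ang 153.2 r 0.0437
t 16.4 pos [ 0.4475 -0.2468  0.1613] az 179.95 tiltz [-8.e-04  6.e-04 -1.e+00] F [ 1.13 -0.38 -0.04] open 0.187
[0.0, -0.0, -0.0, 0.0027, -0.0093, 0.0003, 0.0]
[0.0, -0.0, -0.0, 0.004, -0.019, 0.0003, 0.0]
[0.0, -0.0, -0.0, 0.003, -0.0287, 0.0003, 0.0]
[0.0, -0.0, -0.0, -0.0001, -0.0379, 0.0003, 0.0]
[0.0, -0.0, -0.0, -0.0052, -0.0462, 0.0002, 0.0]
```

View pics/w16.png

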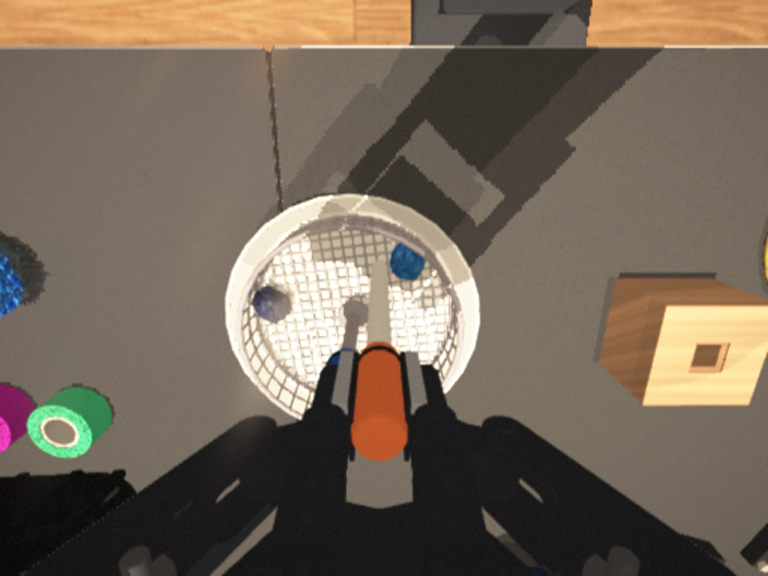

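Request:
{"method": "move_arm", "body": {"plan": [[[0, 0, 0, 0.003, -0.009, 0, 0], [0, 0, 0, 0.004, -0.019, 0, 0], [0, 0, 0, 0.003, -0.029, 0, 0], [0, 0, 0, 0, -0.038, 0, 0], [0, 0, 0, -0.005, -0.046, 0, 0]]]}}

```text
time: 17.08
eef_pos: [0.4523, -0.294, 0.1611]
tcp_rot: [0.001, 1.0, 0.0, -0.001]
contact_force: [0.5, 0.4, -0.3]
opening: 0.191
```

```bash
python3 stir.py 218 13 .043 .161
```

```text
ang -141.1 r 0.0439
t 17.07 pos [ 0.4523 -0.294   0.1611] az 179.91 tiltz [-1.5e-03  5.0e-04 -1.0e+00] F [ 0.45  0.38 -0.27] open 0.191
[0.0, -0.1, -0.1, -0.0071, -0.0059, 0.0001, 0.0]
[0.0, -0.1, -0.1, -0.0153, -0.0111, 0.0, 0.0]
[0.0, -0.1, -0.1, -0.0245, -0.0143, 0.0, 0.0]
[0.0, -0.1, -0.1, -0.0342, -0.0154, 0.0, 0.0]
[0.0, -0.1, -0.1, -0.0439, -0.0143, 0.0, 0.0]
```

Request:
{"method": "move_arm", "body": {"plan": [[[0, 0, 0, -0.007, -0.006, 0, 0], [0, 0, 0, -0.015, -0.011, 0, 0], [0, 0, 0, -0.024, -0.014, 0, 0], [0, 0, 0, -0.034, -0.015, 0, 0], [0, 0, 0, -0.044, -0.014, 0, 0]]]}}

```text
time: 17.7
eef_pos: [0.497, -0.308, 0.161]
tcp_rot: [0.001, 1.0, 0.0, -0.001]
contact_force: [0.1, 0.7, 0.0]
opening: 0.192
```

```bash
python3 stir.py 283 13 .043 .161;  python3 -c "
from h import *
s,_=snap('wrist','w17.png',None,1.5)"
```

```text
ang -75.7 r 0.0428
t 17.7 pos [ 0.497 -0.308  0.161] az 179.91 tiltz [-1.6e-03  6.0e-04 -1.0e+00] F [0.11 0.69 0.02] open 0.192
[0.0, -0.1, -0.1, -0.0083, 0.0029, -0.0001, 0.0]
[0.0, -0.1, -0.1, -0.0165, 0.0081, -0.0001, 0.0]
[0.0, -0.1, -0.1, -0.0233, 0.0151, -0.0001, 0.0]
[0.0, -0.1, -0.1, -0.0284, 0.0234, -0.0001, 0.0]
[0.0, -0.1, -0.1, -0.0315, 0.0326, -0.0001, 0.0]
```

View pics/w17.png

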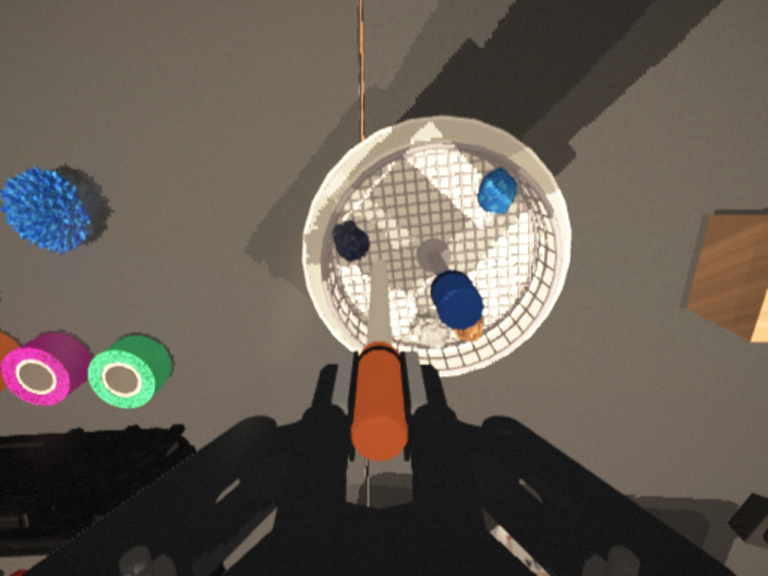

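Request:
{"method": "move_arm", "body": {"plan": [[[0, 0, 0, -0.008, 0.003, 0, 0], [0, 0, 0, -0.016, 0.008, 0, 0], [0, 0, 0, -0.023, 0.015, 0, 0], [0, 0, 0, -0.028, 0.023, 0, 0], [0, 0, 0, -0.031, 0.032, 0, 0]]]}}

```text
time: 18.38
eef_pos: [0.5292, -0.2752, 0.1611]
tcp_rot: [0.0, 1.0, 0.0, -0.0]
contact_force: [-0.4, 0.2, -0.7]
opening: 0.189
```

```bash
python3 stir.py -12 14 .043 .161
```

```text
ang -11.5 r 0.0436
t 18.38 pos [ 0.5292 -0.2752  0.1611] az 179.95 tiltz [-6.e-04  4.e-04 -1.e+00] F [-0.39  0.2  -0.71] open 0.189
[0.0, -0.0, -0.0, -0.0002, 0.0102, 0.0001, 0.0]
[0.0, -0.0, -0.0, 0.0014, 0.0206, 0.0001, 0.0]
[0.0, -0.0, -0.0, 0.0055, 0.0302, 0.0001, 0.0]
[0.0, -0.0, -0.0, 0.0118, 0.0386, 0.0001, 0.0]
[0.0, -0.0, -0.0, 0.02, 0.0452, 0.0001, 0.0]
```

Request:
{"method": "move_arm", "body": {"plan": [[[0, 0, 0, 0, 0.01, 0, 0], [0, 0, 0, 0.001, 0.02, 0, 0], [0, 0, 0, 0.005, 0.03, 0, 0], [0, 0, 0, 0.011, 0.038, 0, 0], [0, 0, 0, 0.019, 0.044, 0, 0]]]}}

```text
time: 19.0
eef_pos: [0.5097, -0.2306, 0.1611]
tcp_rot: [0.0, 1.0, 0.0, -0.0]
contact_force: [0.6, 0.2, -1.1]
opening: 0.192
```

```bash
python3 stir.py 56 13 .043 .161;  python3 -c "
from h import *
s,_=snap('wrist','w18.png',None,1.5)
snap('side','s18.png',(200,90,360,250),4)
s=get_state();p=s['eef_pos']
rows([p,p+[0,0,.03],p+[0,0,.06],p+[0,0,.09],p+[0,0,.115]],180,0)"
```

```text
ang 57.1 r 0.0427
t 19.0 pos [ 0.5097 -0.2306  0.1611] az 179.97 tiltz [-7.e-04  3.e-04 -1.e+00] F [ 0.62  0.22 -1.08] open 0.192
[0.0, -0.0, -0.0, 0.0078, 0.0043, 0.0001, 0.0]
[0.0, -0.0, -0.0, 0.0172, 0.0067, 0.0001, 0.0]
[0.0, -0.0, -0.0, 0.027, 0.007, 0.0002, 0.0]
[0.0, -0.0, -0.0, 0.0365, 0.005, 0.0002, 0.0]
[0.0, -0.0, -0.0, 0.0453, 0.001, 0.0002, 0.0]
t 19.1 pos [ 0.5093 -0.2305  0.161 ] az 179.96 tiltz [-1.2e-03  7.0e-04 -1.0e+00] F [ 0.21  0.3  -0.15] open 0.194
[0.0, -0.1, -0.0, 0.0, 0.0, 0.0, 0]
[0.0, -0.1, -0.0, 0.0, 0.0, -0.03, 0]
[0.0, -0.1, -0.0, 0.0001, 0.0, -0.06, 0]
[0.0, -0.1, -0.0, 0.0001, 0.0001, -0.09, 0]
[0.0, -0.1, -0.0, 0.0001, 0.0001, -0.115, 0]
```

View pics/w18.png

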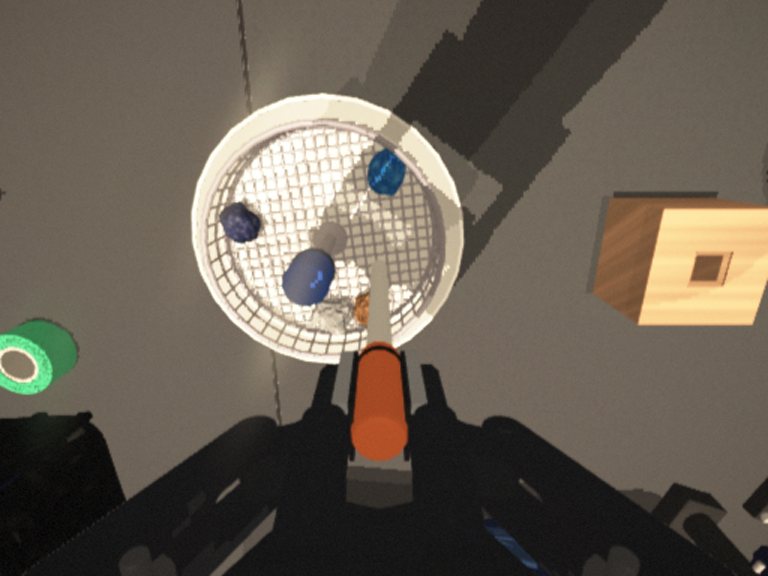

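View pics/s18.png

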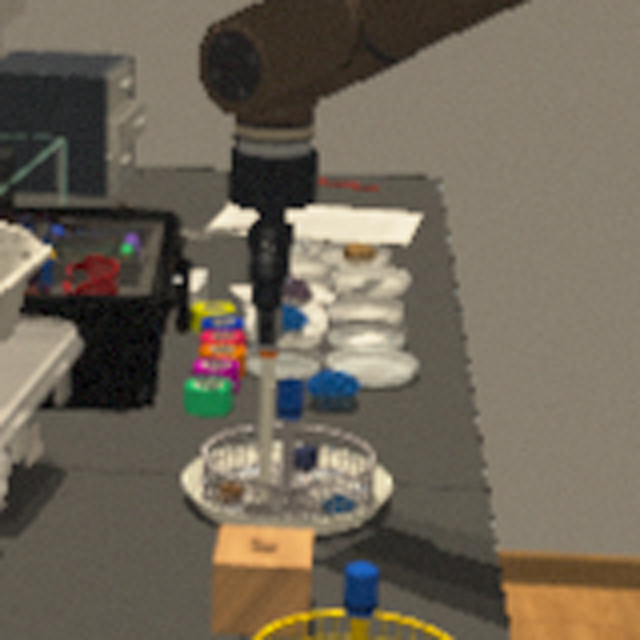

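The tip has done over two turns and all four stones are in the basket. Now lifting the rod out and carrying it back to the block.

Request:
{"method": "move_arm", "body": {"plan": [[[0, 0, 0, 0, 0, -0.01, 0], [0, 0, 0, 0, 0, -0.035, 0], [0, 0, 0, 0, 0, -0.06, 0], [0, 0, 0, 0, 0, -0.09, 0], [0, 0, 0, 0, 0, -0.105, 0]]]}}

```text
time: 19.73
eef_pos: [0.5103, -0.2314, 0.2689]
tcp_rot: [0.001, 1.0, -0.001, 0.001]
contact_force: [-0.1, -0.3, -0.1]
opening: 0.189
```

```bash
python3 -c "
from h import *
rows([(.508,-.19,.262),(.505,-.14,.262),(.5,-.09,.262),(.495,-.045,.262),(.494,-.023,.262)],180,0)"
```

```text
t 19.73 pos [ 0.5103 -0.2314  0.2689] az 179.94 tiltz [ 0.0023 -0.0018 -1.    ] F [-0.08 -0.26 -0.05] open 0.189
[-0.1, 0.1, -0.1, 0.0024, 0.0414, 0.0069, 0]
[-0.1, 0.1, -0.1, 0.0054, 0.0914, 0.0068, 0]
[-0.1, 0.1, -0.1, 0.0105, 0.1414, 0.0067, 0]
[-0.1, 0.1, -0.1, 0.0155, 0.1864, 0.0066, 0]
[-0.1, 0.1, -0.1, 0.0165, 0.2084, 0.0065, 0]
```

Request:
{"method": "move_arm", "body": {"plan": [[[0, 0, 0, 0.002, 0.041, 0.004, 0], [0, 0, 0, 0.005, 0.091, 0.004, 0], [0, 0, 0, 0.01, 0.141, 0.004, 0], [0, 0, 0, 0.015, 0.186, 0.004, 0], [0, 0, 0, 0.016, 0.208, 0.004, 0]]]}}

```text
time: 20.35
eef_pos: [0.494, -0.0214, 0.2644]
tcp_rot: [-0.0, 1.0, -0.001, 0.001]
contact_force: [0.4, -0.6, 0.2]
opening: 0.189
```

```bash
python3 - <<'E'
from h import *
np.set_printoptions(precision=4,suppress=True)
for i in range(4): read_camera("top")
s,im=snap("wrist","w20.png",None,1.5)
print(s["eef_pos"],s["dq"])
tip=s["eef_pos"]+[0,0,-.1475]
for q,z in (("rod_tip",tip[2]),("block_hole0",.06)):
    for r in pinpoint("wrist",q)[:2]: print(q,r,at_z("wrist",r["centre"],z,s))
print("tip",tip,proj("wrist",tip,s))
c=cv2.resize(im[130:240,190:320],None,fx=5,fy=5,interpolation=cv2.INTER_CUBIC);cv2.imwrite("pics/w20c.png",c)
s,im=snap("side","s20.png",(230,150,310,270),5)
for q in("rod_tip","rod_grip","block_hole0"):
    for r in pinpoint("side",q)[:2]: print(q,r)
print(proj("side",tip),proj("side",[.494,-.023,.06]))
E
```

```text
[ 0.4945 -0.0235  0.2645] [-0.0198  0.0065 -0.0053  0.0006 -0.0005  0.0026]
rod_tip {'centre': [250.2, 179.6], 'p': 0.84} [ 0.4956 -0.0264  0.117 ]
block_hole0 {'centre': [255.8, 165.4], 'p': 0.61} [ 0.4931 -0.0196  0.06  ]
tip [ 0.4945 -0.0235  0.117 ] [252.7685 178.6399]
rod_tip {'centre': [266.2, 212.0], 'p': 0.47}
rod_grip {'centre': [268.8, 226.5], 'p': 0.51}
rod_grip {'centre': [272.0, 155.9], 'p': 0.45}
block_hole0 {'centre': [270.7, 223.7], 'p': 0.74}
[266.5416 209.904 ] [266.1797 226.7059]
```

View pics/w20c.png

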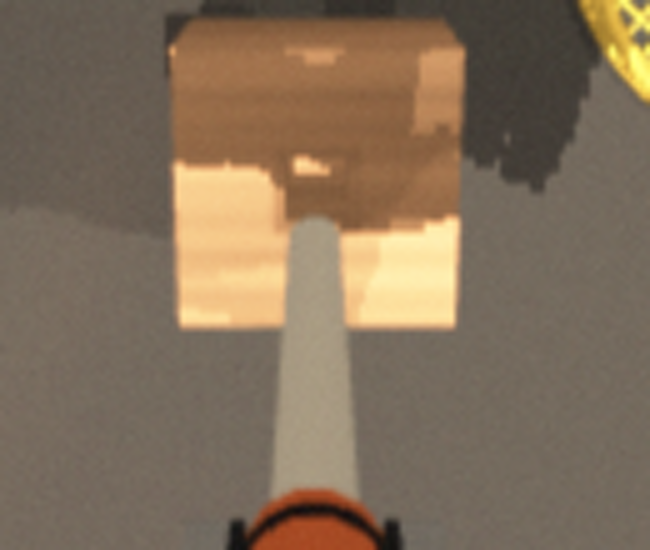

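View pics/s20.png

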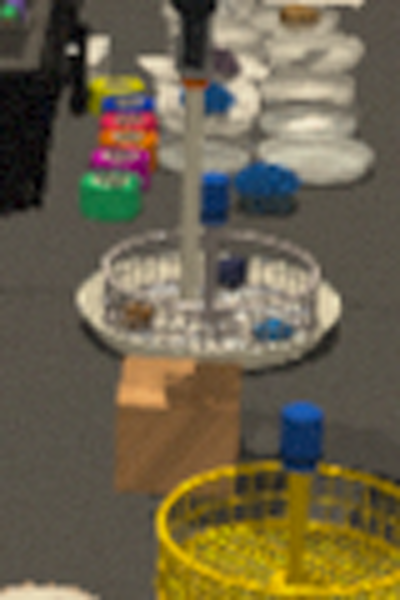

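```bash
python3 - <<'E'
from h import *
s=get_state();print(s["eef_pos"])
s["eef_pos"]=np.array([.4945,-.0235,.2645])
print(at_z("wrist",(253.1,168.1),.06,s),proj("wrist",[.494,-.0235,.06],s))
E
```

```text
[ 0.4946035  -0.0240805   0.26449516]
[ 0.49674692 -0.02301967  0.06      ] [252.72992728 166.06535126]
```

```bash
python3 - <<'E'
from h import *
rows([(.4965,-.0235,.245),(.4965,-.0235,.225),(.4965,-.0235,.21),(.4965,-.0235,.20),(.4965,-.0235,.19)],180,0)
E
```

```text
t 20.9 pos [ 0.4946 -0.0241  0.2645] az 179.87 tiltz [ 0.0022 -0.0018 -1.    ] F [-0.12  0.66 -0.03] open 0.19
[-0.1, 0.1, -0.1, -0.0019, 0.0006, 0.0195, 0]
[-0.1, 0.1, -0.1, -0.0018, 0.0007, 0.0395, 0]
[-0.1, 0.1, -0.1, -0.0018, 0.0007, 0.0545, 0]
[-0.1, 0.1, -0.1, -0.0018, 0.0007, 0.0645, 0]
[-0.1, 0.1, -0.1, -0.0017, 0.0007, 0.0745, 0]
```

Request:
{"method": "move_arm", "body": {"plan": [[[-0.1, 0.1, -0.1, -0.002, 0.0006, 0.018, 0], [-0.1, 0.1, -0.1, -0.002, 0.0006, 0.036, 0], [-0.1, 0.1, -0.1, -0.002, 0.0006, 0.05, 0], [-0.1, 0.1, -0.1, -0.002, 0.0006, 0.062, 0], [-0.1, 0.1, -0.1, -0.002, 0.0006, 0.072, 0]]]}}

```text
time: 21.52
eef_pos: [0.4966, -0.0235, 0.1915]
tcp_rot: [0.0, 1.0, 0.0, -0.0]
contact_force: [0.3, 0.9, 0.6]
opening: 0.192
```

```bash
python3 - <<'E'
from h import *
s,im=snap("wrist","w21.png",None,1.5)
snap("side","s21.png",(230,150,310,270),5)
rows([(.4965,-.0235,.18),(.4965,-.0235,.17),(.4965,-.0235,.165),(.4965,-.0235,.165)],180,0)
E
```

```text
t 21.62 pos [ 0.496  -0.0234  0.191 ] az 179.97 tiltz [-2.1e-03  6.0e-04 -1.0e+00] F [-0.59  0.31 -1.85] open 0.192
[0.0, -0.1, -0.0, -0.0005, -0.0001, 0.011, 0]
[0.0, -0.1, -0.0, -0.0005, -0.0001, 0.021, 0]
[0.0, -0.1, -0.0, -0.0005, -0.0001, 0.026, 0]
[0.0, -0.1, -0.0, -0.0005, -0.0001, 0.026, 0]
```

View pics/w21.png

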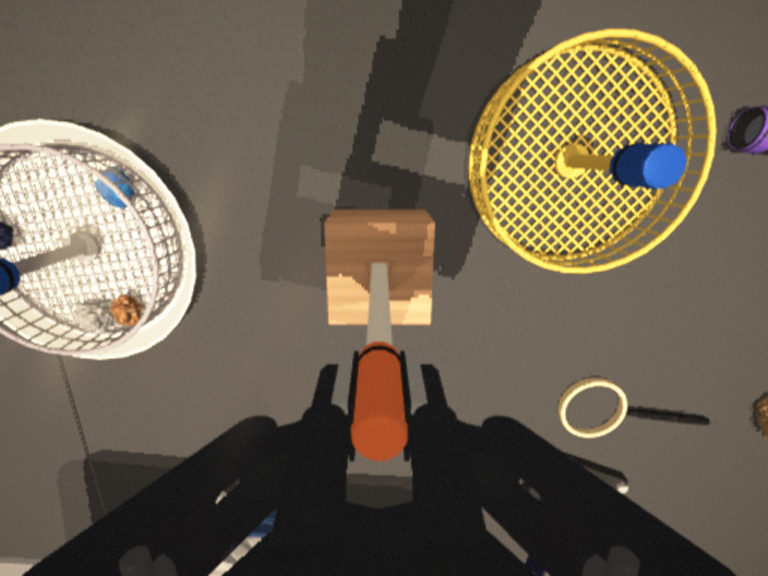

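View pics/s21.png

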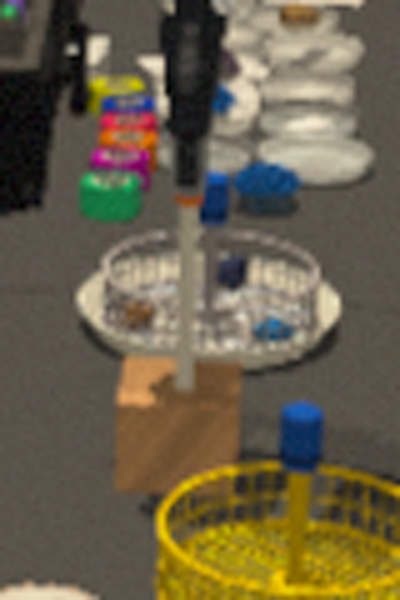

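Request:
{"method": "move_arm", "body": {"plan": [[[0, 0, 0, -0.0005, 0, 0.009, 0], [0, 0, 0, -0.0005, 0, 0.018, 0], [0, 0, 0, -0.0005, 0, 0.025, 0], [0, 0, 0, -0.0005, 0, 0.027, 0], [0, 0, 0, -0.0005, 0, 0.027, 0]]]}}

```text
time: 22.25
eef_pos: [0.4965, -0.0234, 0.1639]
tcp_rot: [0.0, 1.0, 0.0, -0.001]
contact_force: [-0.4, 0.6, 0.4]
opening: 0.19
```

```bash
python3 - <<'E'
from h import *
rows([(.4965,-.0235,.164)],180,0)
snap("side","s22.png",(230,150,310,270),5)
E
```

```text
t 22.25 pos [ 0.4965 -0.0234  0.1639] az 179.97 tiltz [-2.2e-03  6.0e-04 -1.0e+00] F [-0.44  0.6   0.37] open 0.19
[0.0, -0.1, -0.0, -0.0, -0.0001, -0.0001, 0]
```

View pics/s22.png

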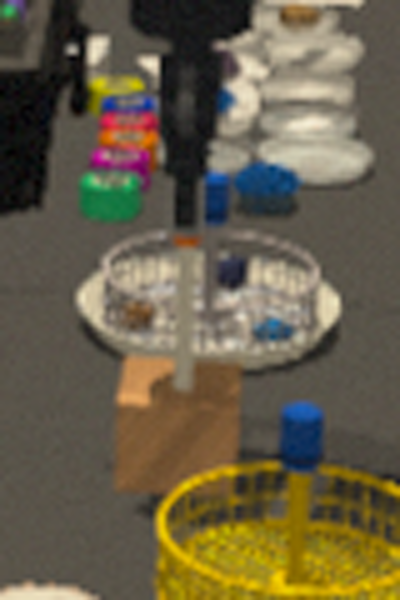

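The rod went into the hole without resistance, at the seated height. Releasing.

Request:
{"method": "move_arm", "body": {"plan": [[[0, 0, 0, 0, 0, 0, 0.025], [0, 0, 0, 0, 0, 0, 0.045], [0, 0, 0, 0, 0, 0, 0.07], [0, 0, 0, 0, 0, 0, 0.0854], [0, 0, 0, 0, 0, 0, 0.0854]]]}}

```text
time: 22.92
eef_pos: [0.4967, -0.0234, 0.1642]
tcp_rot: [0.0, 1.0, 0.0, -0.001]
contact_force: [-1.3, 0.3, 1.1]
opening: 1.0
```

```bash
python3 - <<'E'
from h import *
s,im=snap("wrist","w23.png",None,1.5)
rows([(.4965,-.0235,.19),(.4965,-.0235,.22),(.4965,-.0235,.25),(.4965,-.0235,.28),(.4965,-.0235,.3)],180,0.0854)
E
```

```text
t 22.98 pos [ 0.4966 -0.0234  0.1642] az 179.97 tiltz [-1.7e-03  5.0e-04 -1.0e+00] F [ 0.1   0.77 -0.5 ] open 0.998
[0.0, -0.1, -0.0, 0.0002, -0.0001, -0.0258, 0.0854]
[0.0, -0.1, -0.0, 0.0002, -0.0, -0.0558, 0.0854]
[0.0, -0.1, -0.0, 0.0003, -0.0, -0.0858, 0.0854]
[0.0, -0.1, -0.0, 0.0003, -0.0, -0.1158, 0.0854]
[0.0, -0.1, -0.0, 0.0004, 0.0, -0.1358, 0.0854]
```

View pics/w23.png

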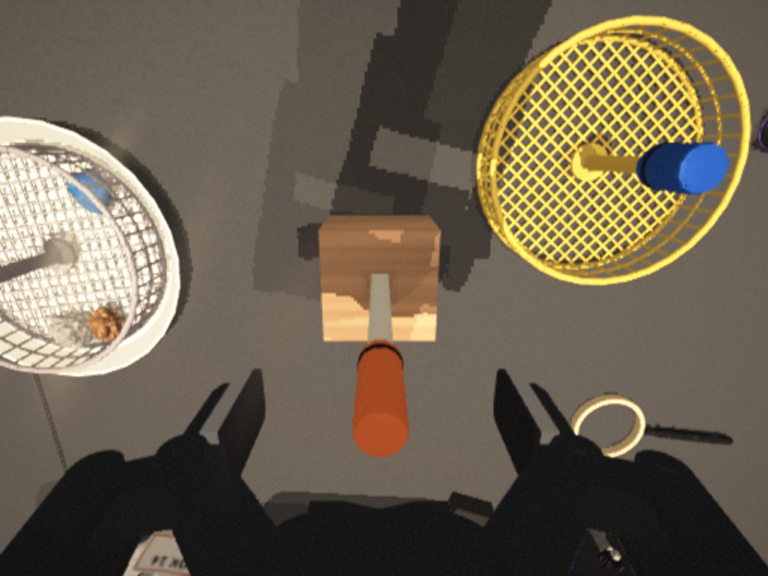

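Request:
{"method": "move_arm", "body": {"plan": [[[0, 0, 0, 0, 0, -0.02, 0.0854], [0, 0, 0, 0, 0, -0.045, 0.0854], [0, 0, 0, 0, 0, -0.075, 0.0854], [0, 0, 0, 0, 0, -0.1, 0.0854], [0, 0, 0, 0, 0, -0.11, 0.0854]]]}}

```text
time: 23.6
eef_pos: [0.4975, -0.0236, 0.276]
tcp_rot: [0.0, 1.0, -0.0, 0.001]
contact_force: [0.6, 0.8, -1.2]
opening: 1.0
```

```bash
python3 - <<'E'
from h import *
rows([(.495,-.07,.27),(.493,-.13,.255),(.49,-.185,.235),(.487,-.235,.21),(.487,-.266,.19)],180,0.0854)
E
```

```text
t 23.6 pos [ 0.4975 -0.0236  0.276 ] az 179.98 tiltz [ 1.2e-03 -2.0e-04 -1.0e+00] F [ 0.55  0.81 -1.21] open 1.0
[-0.0, 0.1, -0.0, 0.0025, -0.0464, 0.006, 0.0854]
[-0.0, 0.1, -0.0, 0.0045, -0.1064, 0.021, 0.0854]
[-0.0, 0.1, -0.0, 0.0075, -0.1614, 0.041, 0.0854]
[-0.0, 0.1, -0.0, 0.0105, -0.2114, 0.066, 0.0854]
[-0.0, 0.1, -0.0, 0.0105, -0.2423, 0.086, 0.0854]
```

Request:
{"method": "move_arm", "body": {"plan": [[[0, 0, 0, 0.002, -0.046, 0, 0.0854], [0, 0, 0, 0.004, -0.104, 0.02, 0.0854], [0, 0, 0, 0.007, -0.16, 0.04, 0.0854], [0, 0, 0, 0.01, -0.211, 0.065, 0.0854], [0, 0, 0, 0.01, -0.242, 0.086, 0.0854]]]}}

```text
time: 24.22
eef_pos: [0.4864, -0.2676, 0.188]
tcp_rot: [0.001, 1.0, 0.0, -0.0]
contact_force: [0.9, 0.6, -0.1]
opening: 1.0
```

```bash
python3 - <<'E'
from h import *
np.set_printoptions(precision=4,suppress=True)
for i in range(4): read_camera("top")
s,im=snap("wrist","w24.png",None,1.5)
for q,z in [("pan",0),("basket",.004),("basket_grip",.099)]:
    for r in pinpoint("wrist",q)[:2]: print(q,round(r["p"],2),np.array(r["centre"]),at_z("wrist",r["centre"],z,s))
rows([(.487,-.267,.08)],180,0.0854)
snap("side","s24.png",(200,120,360,280),4)
E
```

```text
pan 0.94 [250.1 170.5] [ 0.4877 -0.268   0.    ]
basket 0.78 [253.2 171.9] [ 0.4885 -0.2641  0.004 ]
basket 0.35 [481.2 190.7] [0.5142 0.028  0.004 ]
basket_grip 0.91 [249.5 199.7] [ 0.4898 -0.268   0.099 ]
t 24.62 pos [ 0.4881 -0.2648  0.1911] az -179.93 tiltz [ 0.0026 -0.0011 -1.    ] F [-0.13  0.35 -0.18] open 0.999
[-0.1, 0.1, 0.1, 0.0014, -0.0021, 0.1111, 0.0854]
```

View pics/w24.png

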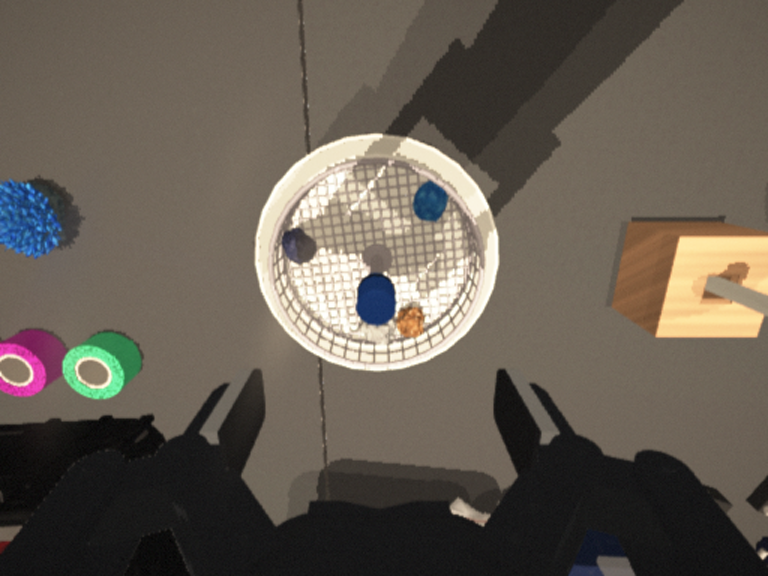

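View pics/s24.png

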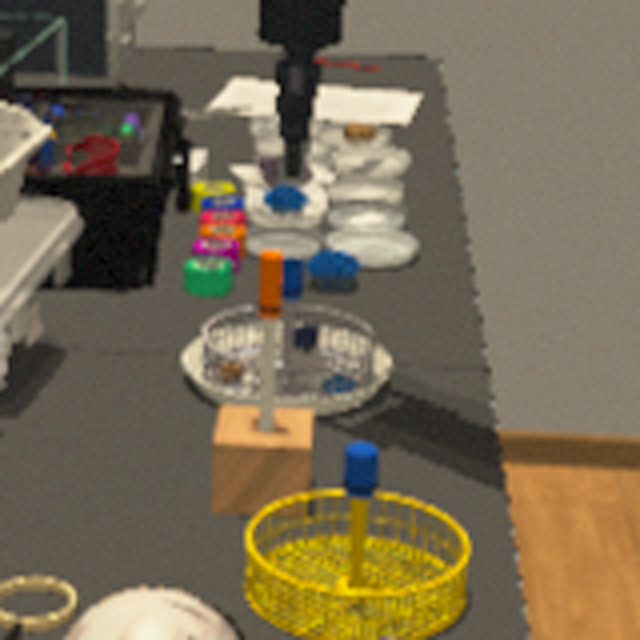

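Request:
{"method": "move_arm", "body": {"plan": [[[0, 0, 0, -0.001, -0.002, 0.03, 0.0854], [0, 0, 0, -0.001, -0.002, 0.06, 0.0854], [0, 0, 0, -0.001, -0.002, 0.085, 0.0854], [0, 0, 0, -0.001, -0.002, 0.105, 0.0854], [0, 0, 0, -0.001, -0.002, 0.109, 0.0854]]]}}

```text
time: 25.3
eef_pos: [0.4889, -0.2657, 0.0811]
tcp_rot: [-0.001, 1.0, 0.0, 0.0]
contact_force: [-0.3, 0.5, -0.1]
opening: 1.0
```

```bash
python3 - <<'E'
from h import *
np.set_printoptions(precision=4,suppress=True)
for i in range(3): read_camera("top")
s,im=snap("wrist","w25.png",None,1.5)
rows([(.489,-.267,.08)],180,0.0854)
E
```

```text
t 25.5 pos [ 0.4902 -0.2673  0.0835] az -179.9 tiltz [ 0.0044 -0.0027 -1.    ] F [ 1.08  0.05 -0.28] open 1.001
[-0.2, 0.3, 0.1, 0.0012, 0.0003, 0.0035, 0.0854]
```

View pics/w25.png

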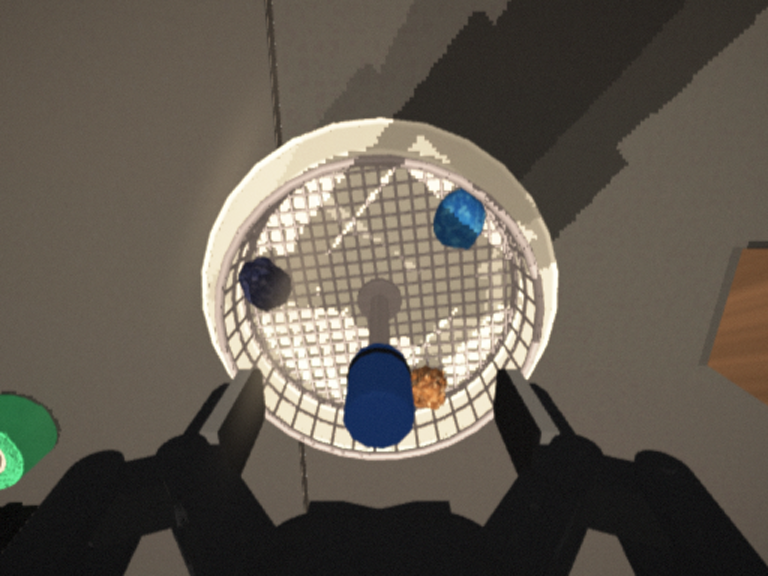

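Knob centred between the pads (column 379); closing.

Request:
{"method": "move_arm", "body": {"plan": [[[0, 0, 0, 0, 0, 0, 0.05], [0, 0, 0, 0, 0, 0, 0.03], [0, 0, 0, 0, 0, 0, 0.01], [0, 0, 0, 0, 0, 0, 0], [0, 0, 0, 0, 0, 0, 0]]], "force": 100}}

```text
time: 26.12
eef_pos: [0.4903, -0.2673, 0.084]
tcp_rot: [-0.001, 1.0, -0.001, 0.002]
contact_force: [-1.4, 1.0, 4.5]
opening: 0.253
```

```bash
python3 - <<'E'
from h import *
rows([(.489,-.266,.10)],180,0.0)
snap("wrist","w26.png",None,1.5)
E
```

```text
t 26.12 pos [ 0.4903 -0.2673  0.084 ] az -179.92 tiltz [ 0.0046 -0.0024 -1.    ] F [-1.42  1.01  4.45] open 0.253
[-0.1, 0.3, 0.1, 0.0013, 0.0012, -0.016, 0.0]
```

View pics/w26.png

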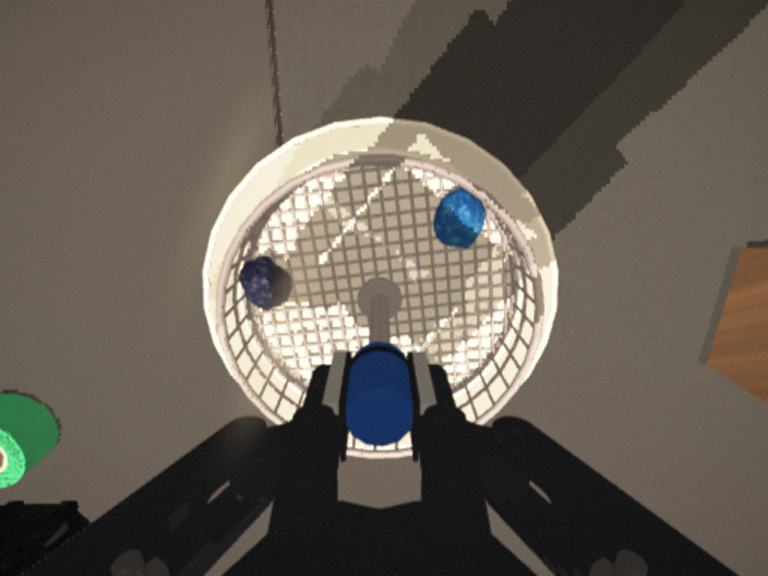

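Request:
{"method": "move_arm", "body": {"plan": [[[0, 0, 0, 0, 0, -0.004, 0], [0, 0, 0, 0, 0, -0.012, 0], [0, 0, 0, 0, 0, -0.022, 0], [0, 0, 0, 0, 0, -0.033, 0], [0, 0, 0, 0, 0, -0.044, 0]]]}}

```text
time: 26.8
eef_pos: [0.4902, -0.2673, 0.1289]
tcp_rot: [-0.001, 1.0, -0.001, 0.002]
contact_force: [0.1, -0.3, -6.1]
opening: 0.253
```

```bash
python3 - <<'E'
from h import *
rows([(.489,-.266,.195)],180,0.0)
E
```

```text
t 26.8 pos [ 0.4902 -0.2673  0.1289] az -179.92 tiltz [ 0.0049 -0.0027 -1.    ] F [ 0.09 -0.32 -6.07] open 0.253
[-0.2, 0.3, 0.1, 0.0009, 0.0011, -0.0661, 0.0]
```

Request:
{"method": "move_arm", "body": {"plan": [[[0, 0, 0, 0, 0, -0.012, 0], [0, 0, 0, 0, 0, -0.026, 0], [0, 0, 0, 0, 0, -0.041, 0], [0, 0, 0, 0, 0, -0.055, 0], [0, 0, 0, 0, 0, -0.066, 0]]]}}

```text
time: 27.42
eef_pos: [0.4901, -0.2672, 0.1962]
tcp_rot: [-0.001, 1.0, -0.002, 0.003]
contact_force: [0.6, -0.8, -6.8]
opening: 0.253
```

Request:
{"method": "move_arm", "body": {"plan": [[[0, 0, 0, 0, 0, -0.002, 0], [0, 0, 0, 0, 0, -0.002, 0], [0, 0, 0, 0, 0, -0.002, 0], [0, 0, 0, 0, 0, -0.002, 0], [0, 0, 0, 0, 0, -0.002, 0]]]}}

```text
time: 28.05
eef_pos: [0.4899, -0.2671, 0.1978]
tcp_rot: [-0.001, 1.0, -0.001, 0.003]
contact_force: [0.6, -0.2, -4.8]
opening: 0.253
```

```bash
python3 - <<'E'
from h import *
for i in range(12): read_camera("top")
s,_=snap("wrist","w27.png",None,1.5);snap("side","s27.png",(200,120,360,280),4);snap("top","t27.png",(220,160,360,265),5)
rows([(.489,-.266,.195)],180,0.0); print(get_state()["dq"].round(3))
for q in ["azurite_stone","jasper_stone","sodalite_stone","galena_stone","basket"]:
    for cam in ("wrist","side","top"):
        print(q,cam,[(round(r["p"],2),r["centre"]) for r in search_frame(cam,q)[:2]])
E
```

```text
t 28.8 pos [ 0.4901 -0.2672  0.1982] az -179.92 tiltz [ 0.0058 -0.0034 -1.    ] F [-0.32 -0.22 -6.45] open 0.256
[-0.2, 0.3, 0.1, 0.0011, 0.0012, 0.0032, 0.0]
[-0.001 -0.    -0.001 -0.002 -0.003 -0.008]
azurite_stone wrist [(0.91, [306.5, 148.2])]
azurite_stone side []
azurite_stone top []
jasper_stone wrist []
jasper_stone side []
jasper_stone top []
sodalite_stone wrist [(0.73, [178.5, 186.9])]
sodalite_stone side [(0.7, [194.1, 304.1])]
sodalite_stone top []
galena_stone wrist []
galena_stone side [(0.15, [205.5, 275.4])]
galena_stone top [(0.28, [240.9, 201.4])]
basket wrist [(0.77, [255.5, 203.3])]
basket side [(0.85, [273.3, 185.1]), (0.68, [290.7, 264.7])]
basket top [(0.97, [198.9, 230.0])]
```

View pics/w27.png

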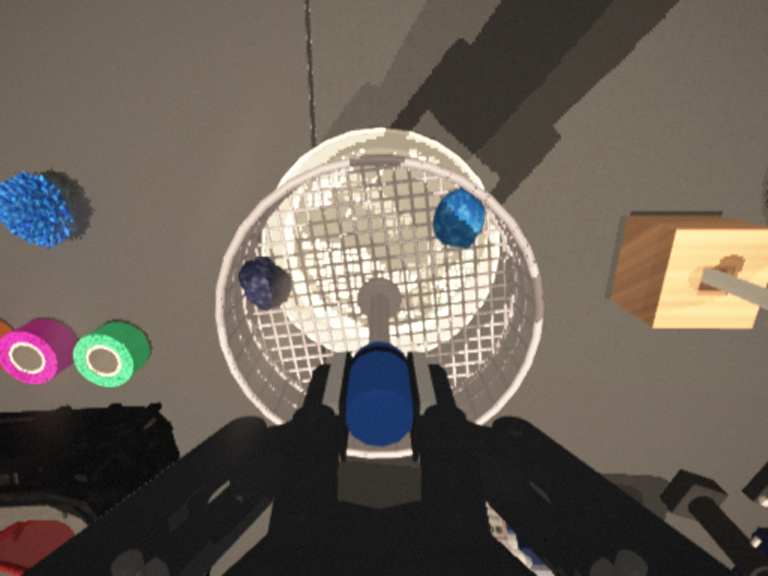

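View pics/s27.png

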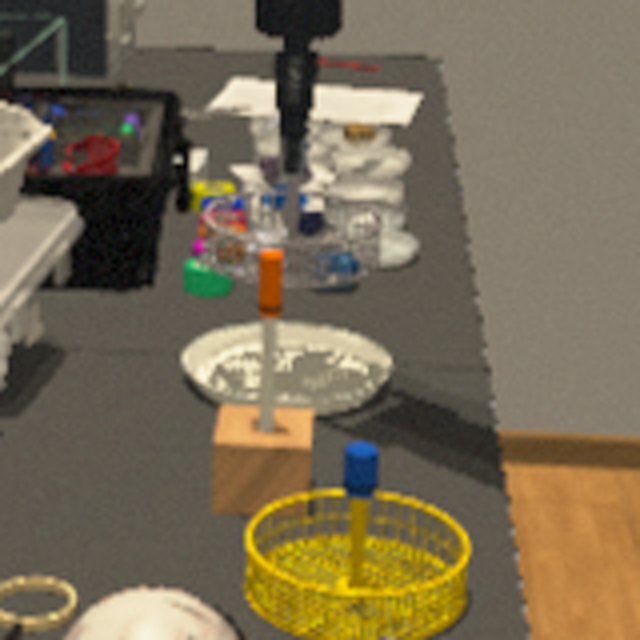

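View pics/t27.png

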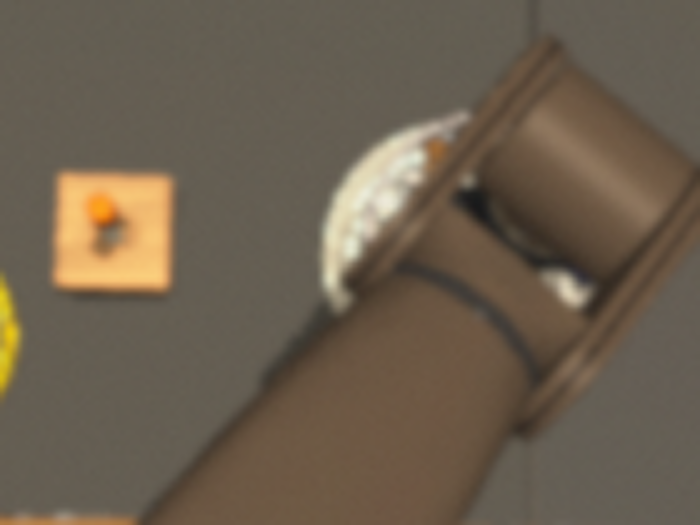

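The basket hangs level about 0.115 m up over an empty pan, and the rod stands in its block. Azurite, sodalite and jasper are visible in the basket; galena is hidden behind the knob and fingers. Handing in.

```bash
python3 -c "
from plant import *
print(ticket.sign_off()); print(get_state()['eef_pos'])"
```

```text
the job is handed in; nothing more can be done
None
the job is handed in; nothing more can be done
```

The job is handed in. I stirred the stones a little over two counter-clockwise turns at about 43 mm radius and stood the rod back in its block. I then lifted the basket by its blue knob about 115 mm straight up over the pan and left it held there. It took about 29 s of the 72 s allowed.

- **Stones:** By the second turn my measurements showed each stone moved well over 8 mm.
- **Final checks:** The basket hung level and at rest (joint speeds at most 0.008 rad/s) with its full weight on the fingers. The pan below it was empty, and the rod stood in its hole with only a slight lean.
- **Not confirmed:** In the last pictures I could see azurite, sodalite and jasper in the basket, but not galena. It was hidden behind the knob and fingers; I last saw it inside the basket beside jasper, just before I gripped the knob. The trained networks also missed some stones in the last pictures and reported sodalite and galena in places where neither was.
- **Other things on the table:** I saw no contact with the hand lens, torch, limonite or blue crystal, but I did not re-measure their positions at the end.

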